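Pack the drop-front lunch box in two layers

TASK

Pack the lunch box on the mudroom bench in layers: first slide the square tin and the tub, which are too wide to grip, side by side all the way in through the open front onto the box's floor; then push the divider tray fully home over them; then set the collapsed cup, upright, and the snack carton, lying flat as it lies now, on the divider inside the box. Let go of everything, and do not disturb the jar, shoe horn, wax tin, flask or brush.

Things in the scene. Friction and masses are not known exactly. Their poses are not given: they have to be found in the camera images.
- lunchbox_floor (a point): Grey metal lunch box, fixed, no lid. Point: centre of its floor, level with the bench (no step). Box +y (roughly world +y) points to the wholly open front at y = 55 mm (its flap lies flat, no obstacle); back wall at y = -55 mm, only 42 mm high. Inner width 200 mm along x; side walls at x = +-100 to +-104 mm, 75 mm high.
- divider (a joint): How far the divider tray is pulled out of the back of the box, m: 0 = fully home (covers the bottom layer), 0.11 = right out. It slides horizontally along the box's y axis (home = towards +y), with about 1.5 N friction, and stops hard at 0.
- divider_top (a point): Centre of the divider tray's upper face, 47 mm above the bench. Aluminium tray 198 mm (x) by 108 mm (y), 3 mm thick (underside 44 mm up); axes as the box's. When home it lies over the bay, this point straight above the box's floor centre. A 6 mm high, 2 mm thick lip runs along its +y edge, outer face at y = +53 mm from this point.
- divider_lip (a point): Centre of the outer (-y) face of the divider's upright back plate: 198 mm wide, 3 mm thick, from 47 to 75 mm above the bench (this point is 61 mm up); inner face at y = -55 mm of the divider's upper-face centre. Push here towards the box's +y to slide the divider home.
- tin_mid (a point): Centre of the square dark steel lidded tin, 98 mm (own x) by 104 mm (own y), 36 mm high, about 0.28 kg. Lies flat on the bench before the box's open front, own y roughly along the box's y.
- tub_mid (a point): Centre of the grey plastic tub with clear lid, 84 mm (own x) by 104 mm (own y), 34 mm high, about 0.22 kg. Lies flat on the bench before the box's open front, own y roughly along the box's y. Tin and tub fit side by side along the box's width (18 mm to spare in all), either one on either side.
- cup_mid (a point): Centre of the orange silicone cup, collapsed to a disc 62 mm across and 30 mm high, about 0.09 kg, lying on the bench.
- carton_mid (a point): Centre of the cardboard snack carton, 44 mm (own x) by 84 mm (own y) by 30 mm high, about 0.1 kg, lying flat on the bench.
- jar: Bystander: small glass jar with twist cap, 54 mm across, 75 mm high; origin at the centre of its underside.
- shoehorn: Bystander: wooden shoe horn lying on the bench, about 200 mm long (own x), 45 mm wide, about 20 mm high; origin at its middle on the bench.
- waxtin: Bystander: round brass wax tin, 56 mm across, 22 mm high; origin at the centre of its underside.
- flask: Bystander: tall dark steel flask, 68 mm across, 200 mm high; origin at the centre of its underside.
- brush: Bystander: boot brush, 150 mm (own x) by 45 mm, 41 mm high; origin at the centre of its underside.
Things that resemble listed ones, but are neither listed nor needed, are in the scene too. Leave any brown or pink look-alike of the part that bears tin_mid alone.

How it is judged:
By the outcome, as a careful person would: the job done as asked, in the order asked, and still so for the second after the job is handed in, with the robot touching nothing.
It also fails if it takes over 72 s, if anything falls off the work surface, if the arm or the gripper's body presses on something with over 40 N, if the wrist force passes 120 N, or if a joint passes its speed limit or range.

ROBOT

A 6-joint arm with a two-finger parallel gripper is mounted at the origin on the work surface. World frame = base frame: x ahead of the robot, y to its left, z up, the work surface at z = 0. Lengths are in mm, angles in rad, forces in N, time in s.
With the tool pointing down it reaches from about 375 to 975 mm from the base axis. Payload 3.8 kg.
Tool frame: the origin (TCP) lies midway between the tips of the shut fingers; the grasp point (between the pads) lies 19 mm behind it; z points along the fingers, y is the direction in which the jaws open and shut (so a half turn about z gives the same grasp; the last joint's range is limited). The gripper opens to 85 mm and grips with 20 to 120 N. Pads are 22 mm wide; open, the fingers measure 114 mm over their backs; the gripper's body (76 mm by 85 mm) begins 54 mm behind the grasp point. The pads swing forward as they close: fully open they stand 13 mm farther back than shut.
Start: joints at [1.13, 0.264, 1.604, -0, 1.274, -0.037], TCP at [265.215, 620.708, 231.28] pointing down, gripper open.
Joint ranges: [-2.63, 2.63], [-0.94, 2.18], [0.31, 2.57], [-1.31, 4.45], [0, 2.66], [-2.55, 2.55]. Speed limits (rad/s): [2.57, 2.57, 3.14, 3.14, 3.14, 3.14].

INTERFACE

Orientations are given as a unit quaternion [w, x, y, z].
In Python, from workcell import sense, read_camera, job_done gives the robot as it stands.
- The arm moves only by the tool step_arm, never from a script. Its argument "steps" is a list of rows, each an object of numbers: "ax", "ay", "az": the turn, a rotation vector about the tool's x, y, z in rad; "x", "y", "z": the shift along the tool's x, y, z in mm; "gripper": the closure in counts, from 0 (fully open) to 255 (shut). In form: [{"ax": .., "ay": .., "az": .., "x": .., "y": .., "z": .., "gripper": ..}, ...]. A call has 1 to 10 rows; each row shifts and turns the commanded pose from where the row before left it, along the tool's axes as they then stand; what a row does not reach is not made up. A row lasts 1/10 s, in which the tool goes at most 50 mm and 8.59 degrees, less where a joint would pass 70% of its speed; a pose out of reach is approached as far as the arm can. A call with a gripper value outside its range is refused whole. The fingers move at their own pace and stop on an object; the grip force is fixed at half the most. Time passes only in rows, so rows that do not move let the fingers close. It gives the time, the measured TCP pose, the force and the opening at its end, in the units of the state.
- sense(): the state, without advancing time (a new reading comes with each control period).
- read_camera(name): name is "side" or "top"; returns a dict with "pixels" (420x560x3 uint8, red, green, blue), "K" (3x3 intrinsics, pixels), "R" (3x3) and "t" (3): a world point X has camera coordinates R X + t. Camera axes: x right, y down, z forward; pixel columns grow to the right and rows downward; lengths in mm; the calibration is good to about 2 mm. A picture is of the moment at which its call begins. There is no depth.
- job_done(): hands the job in, once; it reports no verdict.
The state is a dict: "time": time; "joint_positions": joint angles; "dq": joint speeds; "tau": joint torques, N m; "tool_pos": TCP position; "tool_rot": TCP orientation; "force": force on the tool from outside, world axes, zero at the start; "ft_torque": the same for the moment, N m; "width": opening from 0.0 (shut) to 1.0 (fully open).
Only numpy, scipy, OpenCV 4.12 (cv2) and the standard library are available. Lean on these libraries where they do the work, as an engineer would, in place of code of your own. Each camera call takes 0.05 s, during which the arm holds its last target.

## Working session

There is one attempt and no reset: what is moved stays moved. The work goes in short steps, Python scripts to look and compute and a tool call to move; the robot and the scene stay as the last step left them, time stands still between calls to the robot, and variables do not carry over. Pictures are saved under pics/ and viewed, and the job is handed in when it is done.

Besides the shell and the picture viewer there is one more tool, called after "Request:" as name(argument=value, ...) on one line, values as JSON. step_arm: Moves the arm, as the interface text tells. Its arguments: {"type":"object","properties":{"steps":{"type":"array","items":{"type":"object","properties":{"ax":{"type":"number"},"ay":{"type":"number"},"az":{"type":"number"},"x":{"type":"number"},"y":{"type":"number"},"z":{"type":"number"},"gripper":{"type":"number"}}}}},"required":["steps"]}

```bash
mkdir -p pics; ls
python3 - <<'E'
from workcell import sense, read_camera
import cv2,numpy as np
print(sense())
for n in("top","side"):
    d=read_camera(n); cv2.imwrite(f"pics/{n}0.png",cv2.cvtColor(cv2.resize(d["pixels"],(800,600),interpolation=cv2.INTER_CUBIC),cv2.COLOR_RGB2BGR)); print(n,d["K"],d["R"],d["t"])
    np.savez(f"{n}0.npz",**d)
E
```

```text
pics
{'time': 0.0, 'joint_positions': array([ 1.13006702e+00,  2.64739002e-01,  1.60536797e+00, -3.53823921e-06,
        1.27368529e+00, -3.68678246e-02]), 'dq': array([ 0.00059824,  0.00084162, -0.00110887,  0.00071419,  0.00019513,
        0.00121413]), 'tau': array([-2.03748732e-04, -5.15117276e+01, -3.67309141e+01,  1.02756161e-06,
        1.30609958e-02,  7.87416980e-06]), 'tool_pos': array([264.93057788, 620.05002654, 229.97480694]), 'tool_rot': array([-2.58499676e-04,  2.00560585e-01,  9.79680684e-01, -1.06899504e-03]), 'force': array([0.43187065, 0.98765009, 0.09010655]), 'ft_torque': array([ 0.03617948, -0.00249099,  0.0286885 ]), 'width': 0.9996838747422406}
top [[544.61976504   0.         289.03058014]
 [  0.         544.61976504 214.5690768 ]
 [  0.           0.           1.        ]] [[-0.00540383 -0.99994832 -0.00861128]
 [-0.99398185  0.00631339 -0.10936282]
 [ 0.10941153  0.00796848 -0.9939646 ]] [  -4.06363124  533.52948822 1448.44841873]
side [[519.07726077   0.         281.67009327]
 [  0.         519.07726077 207.28286105]
 [  0.           0.           1.        ]] [[ 0.78368132 -0.62116013 -0.00191713]
 [-0.43289663 -0.5439417  -0.71883791]
 [ 0.44547064  0.56416976 -0.69517508]] [-417.66612863  273.87698135 1615.87577919]
```

View pics/top0.png

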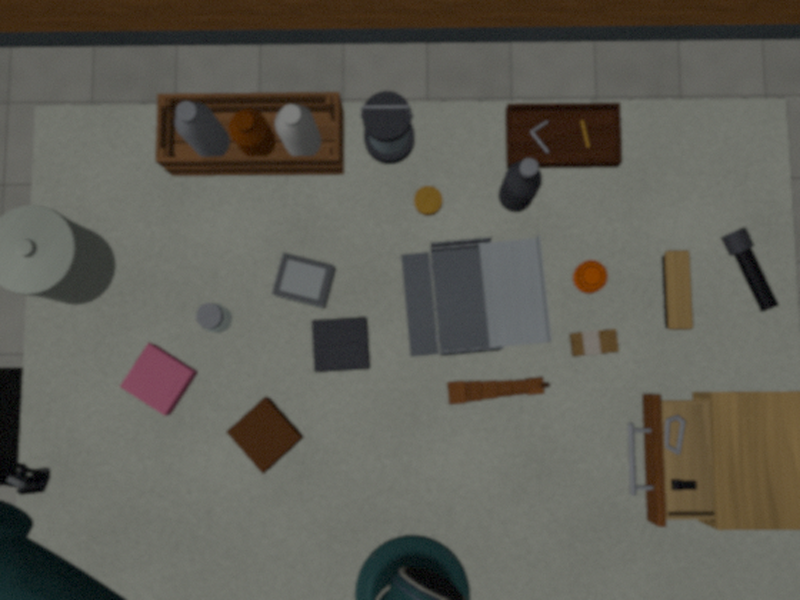

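View pics/side0.png

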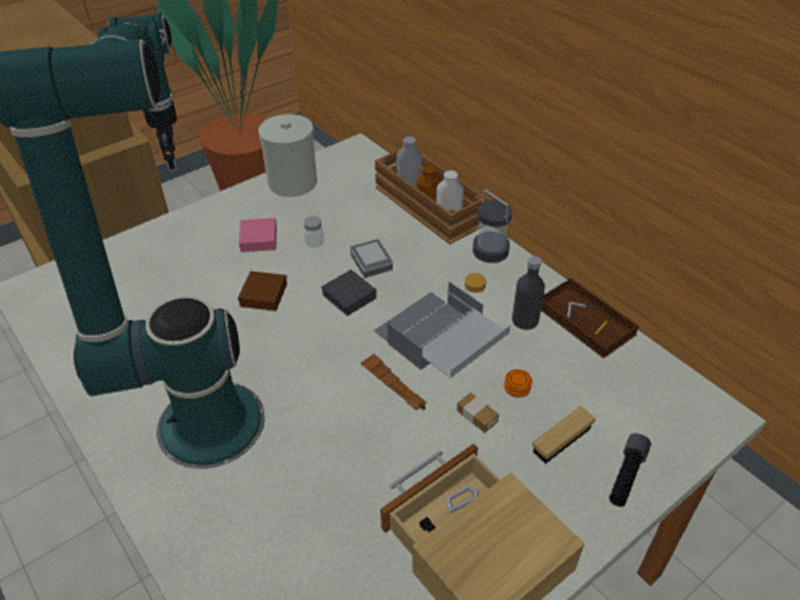

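```bash
cat > h.py <<'E'
import numpy as np, cv2
from workcell import sense, read_camera
def load(n): return dict(np.load(f"{n}.npz"))
def p2w(d,uv,z):
    uv=np.atleast_2d(np.array(uv,float)); r=np.c_[uv,np.ones(len(uv))]@np.linalg.inv(d["K"]).T@d["R"]
    c=-d["R"].T@d["t"]; s=(z-c[2])/r[:,2]; return c+s[:,None]*r
def w2p(d,X):
    X=np.atleast_2d(np.array(X,float)); c=X@d["R"].T+d["t"]; q=c@d["K"].T; return q[:,:2]/q[:,2:]
def shot(n,tag):
    d=read_camera(n); np.savez(tag+".npz",**d); return d
def crop(d,c0,r0,w,h,f,name,draw=None):
    im=cv2.cvtColor(d["pixels"],cv2.COLOR_RGB2BGR)[r0:r0+h,c0:c0+w]
    im=cv2.resize(im,None,fx=f,fy=f,interpolation=cv2.INTER_CUBIC); im=cv2.convertScaleAbs(im,alpha=1.5)
    for k in range(0,w,10): 
        cv2.line(im,(k*f,0),(k*f,6 if k%50 else 12),(0,255,255),1)
        if (c0+k)%20==0: cv2.putText(im,str(c0+k),(k*f,22),0,.4,(0,255,255),1)
    for k in range(0,h,10):
        cv2.line(im,(0,k*f),(6,k*f),(0,255,255),1)
        if (r0+k)%20==0: cv2.putText(im,str(r0+k),(8,k*f+4),0,.4,(0,255,255),1)
    for uv in (draw if draw is not None else []):
        cv2.circle(im,(int((uv[0]-c0+.5)*f),int((uv[1]-r0+.5)*f)),3,(0,0,255),1)
    cv2.imwrite("pics/"+name,im)
E
python3 - <<'E'
from h import *
d=load("top0")
crop(d,180,160,100,110,5,"c1.png"); crop(d,270,150,130,110,6,"c2.png"); crop(d,380,170,140,90,5,"c3.png")
E
```

```text
(no output)
```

View pics/c1.png

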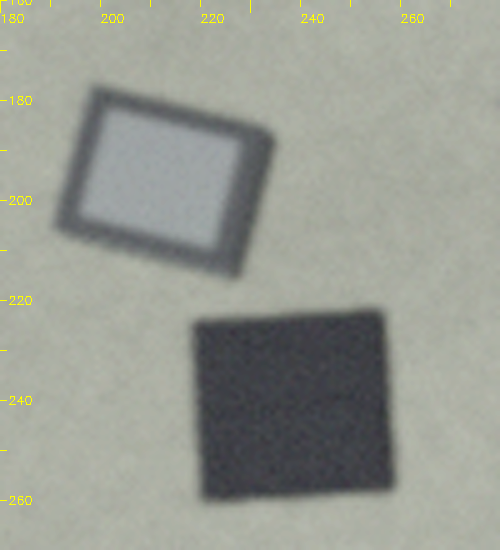

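View pics/c2.png

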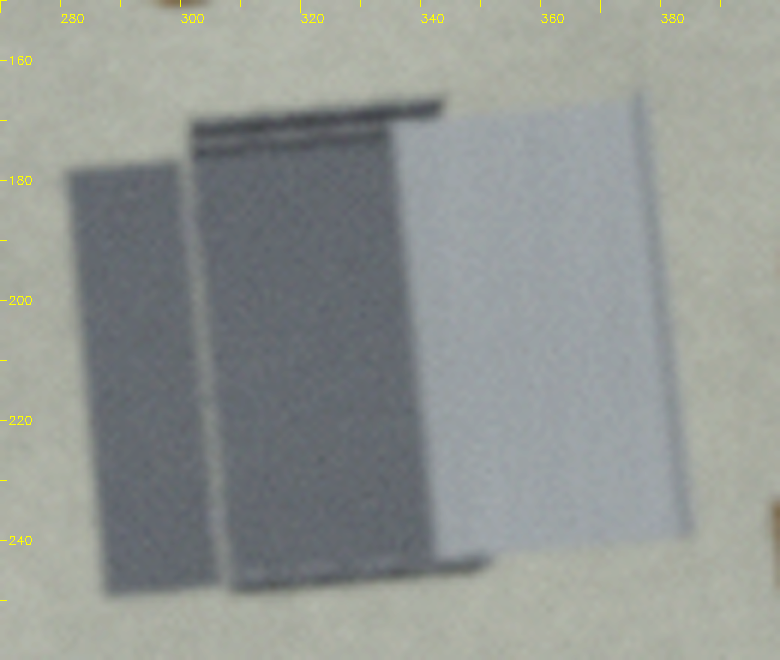

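View pics/c3.png

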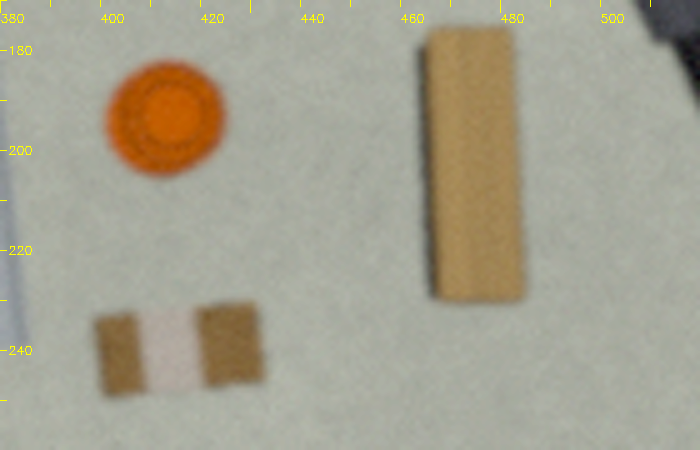

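```bash
cat > m.py <<'E'
from h import *
from scipy.optimize import least_squares
def rect(p,w,l,z,c=((-1,1),(1,1),(1,-1),(-1,-1))):
    x,y,a=p; R=np.array([[np.cos(a),-np.sin(a)],[np.sin(a),np.cos(a)]])
    q=np.array(c)*[w/2,l/2]@R.T+[x,y]; return np.c_[q,np.full(len(q),z)]
def fitrect(d,uv,w,l,z):
    # uv order any; nearest-match by angle from initial guess yaw 0
    W=p2w(d,uv,z)[:,:2]; p0=[*W.mean(0),0]
    M=rect(p0,w,l,z)
    idx=[int(np.argmin(np.linalg.norm(M[:,:2]-q,axis=1))) for q in W]
    f=lambda p:(w2p(d,rect(p,w,l,z)[idx])-np.array(uv)).ravel()
    s=least_squares(f,p0); return s.x,np.abs(s.fun).max()
E
python3 - <<'E'
from m import *
d=load("top0"); print("cam",-d["R"].T@d["t"])
print("tin",fitrect(d,[(218.5,224),(256,222),(258.5,257.5),(220.5,259.5)],98,104,36))
print("tub",fitrect(d,[(198.5,177.5),(233,186),(226,215),(191.5,205)],84,104,34))
c=[(399,233.5),(430.5,231),(432.5,246.5),(401,249)]
print("carton",fitrect(d,c,44,84,30))
print("cup",p2w(d,[(412.5,193)],30)-0)
print("cupd",np.linalg.norm(p2w(d,[(401,193),(424.5,193)],30)@[[0],[1],[0]]))
for z in (0,75):
  print(z,p2w(d,[(302,170),(343.5,166.5),(307.5,248.5),(350,245),(303,176),(306.5,243)],z).round(0))
print(p2w(d,[(335,170),(342.5,242)],47), p2w(d,[(334,170),(341,242)],53), p2w(d,[(376,165.5),(384.5,239.5)],75),p2w(d,[(376,165.5),(384.5,239.5)],47))
E
```

```text
cam [ 371.81970598  -18.97372858 1498.01974402]
tin (array([4.62993055e+02, 1.29343499e+02, 5.68974280e-02]), np.float64(0.6544467540160781))
tub (array([ 5.85577271e+02,  2.01217185e+02, -2.54992920e-01]), np.float64(1.785071464760847))
carton (array([ 4.62396279e+02, -3.48041636e+02,  7.77758567e-02]), np.float64(0.43954725718680265))
cup [[ 590.26707953 -343.16473999   30.        ]]
cupd 488.34438866297046
0 [[ 662.  -44.    0.]
 [ 671. -160.    0.]
 [ 443.  -57.    0.]
 [ 452. -174.    0.]
 [ 645.  -47.    0.]
 [ 458.  -55.    0.]]
75 [[ 647.  -43.   75.]
 [ 656. -153.   75.]
 [ 439.  -55.   75.]
 [ 448. -166.   75.]
 [ 631.  -45.   75.]
 [ 453.  -53.   75.]]
[[ 651.94009439 -132.24513869   47.        ]
 [ 457.13718492 -149.35856307   47.        ]] [[ 650.80081024 -129.08702245   53.        ]
 [ 456.80791006 -144.84397998   53.        ]] [[ 657.87770002 -238.86316908   75.        ]
 [ 461.37428657 -256.54517188   75.        ]] [[ 663.50631049 -243.18981624   47.        ]
 [ 463.13640426 -261.21973837   47.        ]]
```

Run:
```python
from m import *
d=load("side0")
crop(d,215,150,100,75,8,"s1.png"); crop(d,255,185,110,80,7,"s2.png")
```

```text
(no output)
```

View pics/s1.png

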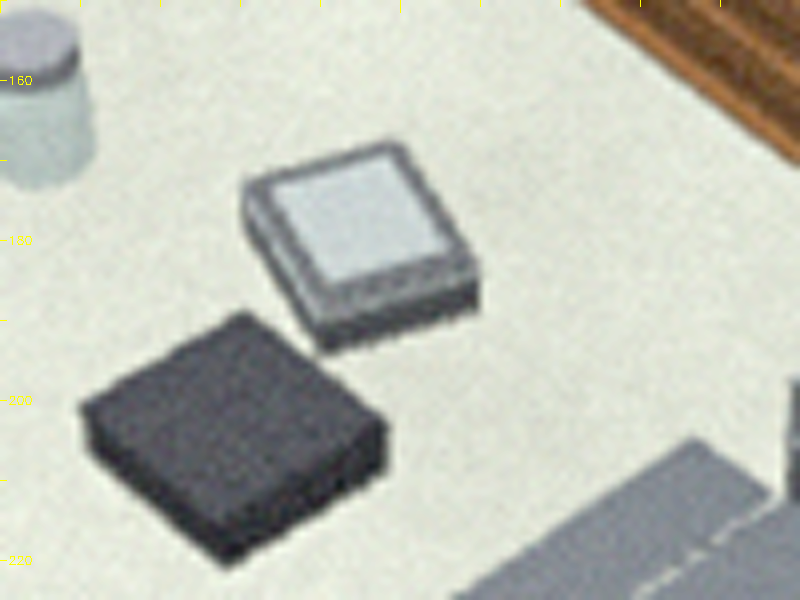

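View pics/s2.png

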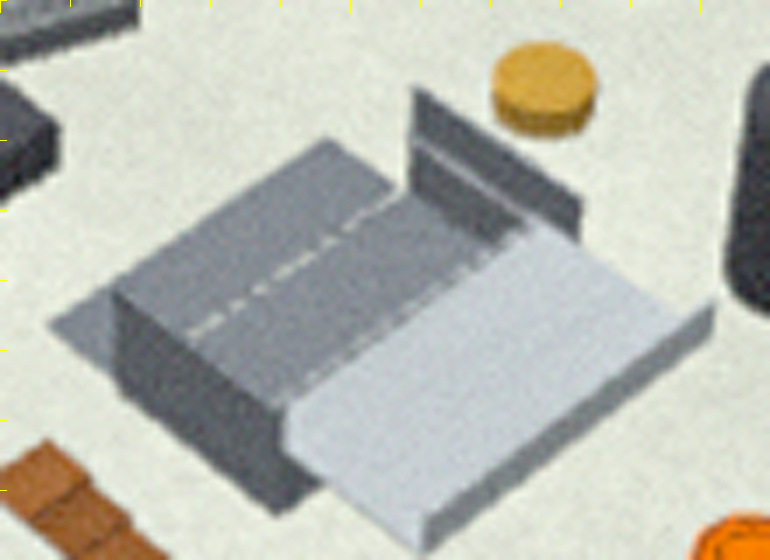

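Run:
```python
from m import *
T=load("top0");S=load("side0")
def joint(w,l,tops,p0):
    # tops: list (cam,uv,cx,cy,z)
    o=[(c,np.array(uv)-.45,(cx,cy),z) for c,uv,cx,cy,z in tops]
    f=lambda p:np.concatenate([(w2p(c,rect(p,w,l,z,[k]))[0]-uv) for c,uv,k,z in o])
    s=least_squares(f,p0,loss="soft_l1"); return s.x.round(3),s.fun.round(1)
print("tin",joint(98,104,[(T,(218.5,224),1,1,36),(T,(256,222),1,-1,36),(T,(258.5,257.5),-1,-1,36),(T,(220.5,259.5),-1,1,36),
 (S,(225.25,201),-1,1,36),(S,(245.3,189.4),1,1,36),(S,(263.3,203.5),1,-1,36),(S,(243.1,217.5),-1,-1,36)],[463,129,0]))
print("tub",joint(84,104,[(T,(198.5,177.5),1,1,34),(T,(233.5,185.5),1,-1,34),(T,(227,215.3),-1,-1,34),(T,(191.5,205.5),-1,1,34),
 (S,(245.4,172.9),-1,1,34),(S,(265,167.9),1,1,34),(S,(274.8,183.5),1,-1,34),(S,(255.3,190),-1,-1,34)],[585,200,-.2]))
print("box",joint(208,110,[(T,(302,170),1,1,75),(T,(343.5,166.5),1,-1,75),(T,(307.5,248.5),-1,1,75),(T,(350.5,245),-1,-1,75),
 (S,(271.1,226.1),-1,1,75),(S,(295.1,242.9),-1,-1,75),(S,(314,197.6),1,1,75),(S,(337.9,213.6),1,-1,75),(S,(294.6,258.6),-1,-1,0)],[547,-104,.07]))
```

```text
tin (array([4.62914e+02, 1.29764e+02, 6.20000e-02]), array([-0.1,  0.4,  0.9, -0.2,  0.6,  0.6, -0.2,  1.2, -0.4, -0.7,  0.7,
       -1.3,  0.9, -1. , -0.1, -2.2]))
tub (array([ 5.86031e+02,  2.00507e+02, -2.47000e-01]), array([-0. , -0.7,  1.8,  0.3,  0.6,  0.3, -1. ,  1. , -0.5, -0.2,  0.1,
       -1. ,  1.1, -0.4, -0.2, -0.7]))
box (array([ 5.48863e+02, -1.03940e+02,  7.70000e-02]), array([-0.1,  0. , -0.3,  0.1,  1.1, -0.3,  0.1, -0.3, -0. , -0.3, -1.2,
        0.9,  1. , -0.7,  0.1, -0.7, -1. ,  0.4]))
```

Request:
step_arm(steps=[{"az": 0.136, "z": 10, "gripper": 150}, {"az": 0.136, "z": 10, "gripper": 150}, {"az": 0.136, "z": 10, "gripper": 150}, {"az": 0.136, "z": 10, "gripper": 150}, {"az": 0.136, "z": 10, "gripper": 150}, {"az": 0.136, "z": 10, "gripper": 150}, {"az": 0.136, "z": 10, "gripper": 150}, {"az": 0.136, "z": 10, "gripper": 150}])

```text
schema error: expected keys ax, ay, az, x, y, z, gripper
```

```bash
cat >> m.py <<'E'
BOX=[549,-104,.077]
def tobox(X):
    c,s=np.cos(BOX[2]),np.sin(BOX[2]); d=np.array(X)[...,:2]-BOX[:2]
    return np.stack([c*d[...,0]+s*d[...,1],-s*d[...,0]+c*d[...,1]],-1)
def st():
    from scipy.spatial.transform import Rotation as R
    s=sense(); q=s["tool_rot"]; M=R.from_quat([q[1],q[2],q[3],q[0]]).as_matrix()
    print("t",round(s["time"],2),"world",s["tool_pos"].round(1),"box",tobox(s["tool_pos"]).round(1),"yaw(tool y)",np.arctan2(M[1,1],M[0,1]).round(4),"tz",M[:,2].round(3),"F",s["force"].round(1),"w",round(85*s["width"],1))
E
python3 - <<'E'
from m import *
st(); d=load("top0")
print("jar",tobox(p2w(d,[(147,221)],75)),p2w(d,[(147,221)],75))
E
```

```text
t 0.1 world [264.9 620.1 230.1] box [-227.5  743.8] yaw(tool y) 1.167 tz [-0.001 -0.002 -1.   ] F [0.8 0.3 0.5] w 84.8
jar [[  1.08825209 471.56587752]] [[513.81032525 366.25232368  75.        ]]
```

Request:
step_arm(steps=[{"ax": 0, "ay": 0, "az": 0.136, "x": 0, "y": 0, "z": 10, "gripper": 150}, {"ax": 0, "ay": 0, "az": 0.136, "x": 0, "y": 0, "z": 10, "gripper": 150}, {"ax": 0, "ay": 0, "az": 0.136, "x": 0, "y": 0, "z": 10, "gripper": 150}, {"ax": 0, "ay": 0, "az": 0.136, "x": 0, "y": 0, "z": 10, "gripper": 150}, {"ax": 0, "ay": 0, "az": 0.136, "x": 0, "y": 0, "z": 10, "gripper": 150}, {"ax": 0, "ay": 0, "az": 0.136, "x": 0, "y": 0, "z": 10, "gripper": 150}, {"ax": 0, "ay": 0, "az": 0.136, "x": 0, "y": 0, "z": 10, "gripper": 150}, {"ax": 0, "ay": 0, "az": 0.138, "x": 0, "y": 0, "z": 10, "gripper": 150}])

```text
time: 0.9
tool_pos: [265.0, 620.2, 150.1]
tool_rot: [0.0, 0.681, 0.732, -0.001]
force: [-0.1, 0.4, -0.2]
width: 0.413
```

```bash
python3 -c "
from m import *
st()"
```

```text
t 0.9 world [265.  620.2 150.1] box [-227.4  743.9] yaw(tool y) 0.0713 tz [-0.001 -0.001 -1.   ] F [-0.1  0.4 -0.2] w 35.1
```

Request:
step_arm(steps=[{"ax": 0, "ay": 0, "az": 0, "x": -35, "y": 29, "z": 2, "gripper": 150}, {"ax": 0, "ay": 0, "az": 0, "x": -35, "y": 29, "z": 2, "gripper": 150}, {"ax": 0, "ay": 0, "az": 0, "x": -35, "y": 29, "z": 2, "gripper": 150}, {"ax": 0, "ay": 0, "az": 0, "x": -35, "y": 29, "z": 2, "gripper": 150}, {"ax": 0, "ay": 0, "az": 0, "x": -35, "y": 29, "z": 2, "gripper": 150}, {"ax": 0, "ay": 0, "az": 0, "x": -35, "y": 29, "z": 2, "gripper": 150}, {"ax": 0, "ay": 0, "az": 0, "x": -35, "y": 29, "z": 2, "gripper": 150}, {"ax": 0, "ay": 0, "az": 0, "x": -35, "y": 29, "z": 2, "gripper": 150}, {"ax": 0, "ay": 0, "az": 0, "x": -35, "y": 29, "z": 2, "gripper": 150}, {"ax": 0, "ay": 0, "az": 0, "x": -35, "y": 29, "z": 2, "gripper": 150}])

```text
time: 1.9
tool_pos: [582.0, 292.4, 130.7]
tool_rot: [-0.0, 0.679, 0.734, -0.0]
force: [0.1, 0.4, -1.8]
width: 0.411
```

Request:
step_arm(steps=[{"ax": 0, "ay": 0, "az": 0, "x": 0, "y": 0, "z": 0, "gripper": 150}])

```text
time: 2.0
tool_pos: [584.6, 289.5, 130.6]
tool_rot: [0.001, 0.681, 0.732, -0.0]
force: [-0.5, 0.8, 0.2]
width: 0.412
```

```bash
python3 -c "
from m import *
st()
d=shot('top','t1'); crop(d,130,140,200,140,4,'t1.png'); print(w2p(d,[[584,290,0]]))"
```

```text
t 2.0 world [584.6 289.5 130.6] box [ 65.8 389.6] yaw(tool y) 0.0718 tz [ 0.001 -0.002 -1.   ] F [-0.5  0.8  0.2] w 35.0
[[182.16573746 198.34361761]]
```

View pics/t1.png

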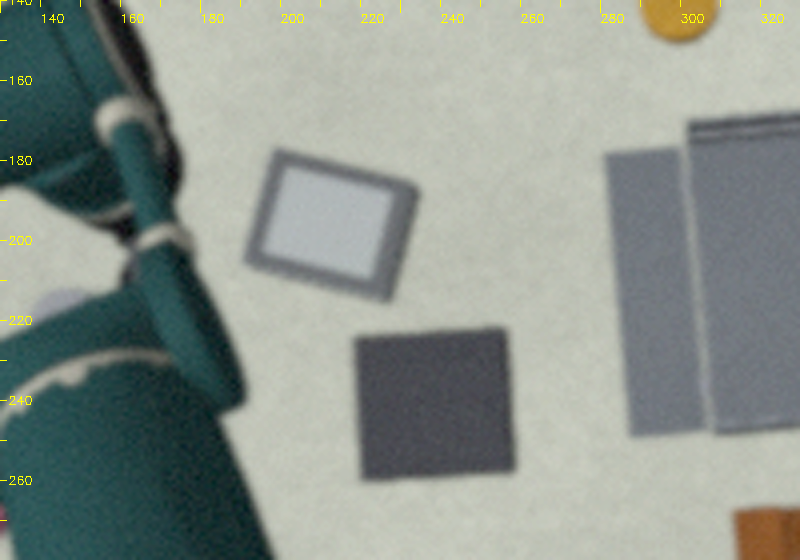

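Request:
step_arm(steps=[{"ax": 0, "ay": 0, "az": -0.005, "x": 0, "y": 0, "z": 40, "gripper": 150}, {"ax": 0, "ay": 0, "az": 0, "x": 0, "y": 0, "z": 40, "gripper": 150}, {"ax": 0, "ay": 0, "az": 0, "x": 0, "y": 0, "z": 30, "gripper": 150}, {"ax": 0, "ay": 0, "az": 0, "x": 0, "y": 0, "z": 12, "gripper": 150}, {"ax": 0, "ay": 0, "az": 0, "x": 0, "y": 0, "z": 0, "gripper": 150}])

```text
time: 2.55
tool_pos: [578.5, 294.0, 6.7]
tool_rot: [-0.001, 0.677, 0.736, -0.002]
force: [0.2, 0.2, 0.2]
width: 0.411
```

Request:
step_arm(steps=[{"ax": 0, "ay": 0, "az": 0, "x": -10, "y": 0, "z": 0, "gripper": 150}, {"ax": 0, "ay": 0, "az": 0, "x": -10, "y": 0, "z": 0, "gripper": 150}, {"ax": 0, "ay": 0, "az": 0, "x": -10, "y": 0, "z": 0, "gripper": 150}, {"ax": 0, "ay": 0, "az": 0, "x": -10, "y": 0, "z": 0, "gripper": 150}, {"ax": 0, "ay": 0, "az": 0, "x": -10, "y": 0, "z": 0, "gripper": 150}, {"ax": 0, "ay": 0, "az": 0, "x": -10, "y": 0, "z": 0, "gripper": 150}, {"ax": 0, "ay": 0, "az": 0, "x": -10, "y": 0, "z": 0, "gripper": 150}, {"ax": 0, "ay": 0, "az": 0, "x": -5, "y": 0, "z": 0, "gripper": 150}])

```text
time: 3.35
tool_pos: [587.3, 218.0, 9.2]
tool_rot: [-0.0, 0.678, 0.735, -0.0]
force: [-1.1, 2.0, 1.6]
width: 0.41
```

```bash
python3 -c "
from m import *
st()
d=shot('top','t2'); crop(d,130,140,200,140,4,'t2.png');d=shot('side','s2'); crop(d,200,140,120,90,6,'s22.png')"
```

```text
t 3.35 world [587.3 218.    9.2] box [ 63.  318.1] yaw(tool y) 0.0811 tz [-0. -0. -1.] F [-1.1  2.   1.6] w 34.9
```

View pics/t2.png

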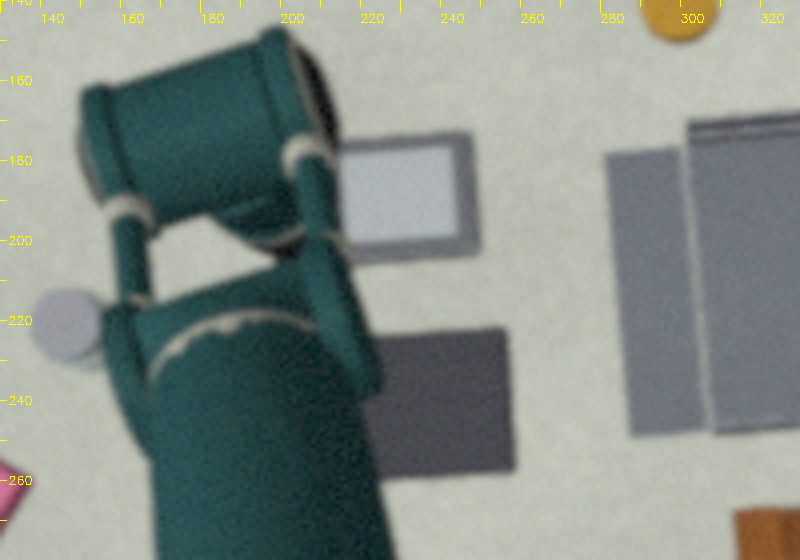

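View pics/s22.png

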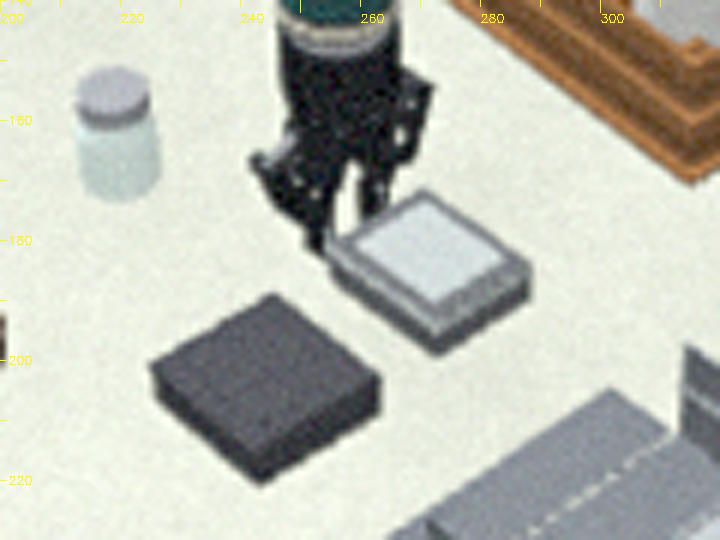

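```bash
cat >> m.py <<'E'
def joint(w,l,tops,p0):
    o=[(c,np.array(uv)-.45,(cx,cy),z) for c,uv,cx,cy,z in tops]
    f=lambda p:np.concatenate([(w2p(c,rect(p,w,l,z,[k]))[0]-uv) for c,uv,k,z in o])
    s=least_squares(f,p0,loss="soft_l1"); return tobox(s.x).round(1),(s.x[2]-BOX[2]).round(3),s.fun.round(1)
E
python3 - <<'E'
from m import *
T=load("t2");S=load("s2")
print(joint(84,104,[(T,(248,173),1,-1,34),(T,(250,203.3),-1,-1,34),(S,(270.3,171.7),1,1,34),(S,(288.3,184),1,-1,34),(S,(272.5,190.5),-1,-1,34),(S,(255,180),-1,1,34)],[580,160,.07]))
E
```

```text
(array([ 75. , 253.6]), np.float64(-0.011), array([-0.1, -0.2, -0.1, -0.1,  0.4, -1. ,  0.7, -0.1, -0.3,  3.6, -1.1,
        0.3]))
```

Request:
step_arm(steps=[{"ax": 0, "ay": 0, "az": 0.004, "x": 25, "y": 0, "z": 0, "gripper": 255}, {"ax": 0, "ay": 0, "az": 0, "x": 0, "y": 45, "z": 0, "gripper": 255}, {"ax": 0, "ay": 0, "az": 0, "x": 0, "y": 40, "z": 0, "gripper": 255}, {"ax": 0, "ay": 0, "az": 0, "x": -45, "y": 2, "z": 0, "gripper": 255}, {"ax": 0, "ay": 0, "az": 0, "x": -45, "y": 0, "z": 0, "gripper": 255}, {"ax": 0, "ay": 0, "az": 0, "x": 0, "y": 0, "z": 0, "gripper": 255}, {"ax": 0, "ay": 0, "az": 0, "x": 0, "y": -10, "z": 0, "gripper": 255}, {"ax": 0, "ay": 0, "az": 0, "x": 0, "y": -10, "z": 0, "gripper": 255}, {"ax": 0, "ay": 0, "az": 0, "x": 0, "y": -10, "z": 0, "gripper": 255}, {"ax": 0, "ay": 0, "az": 0, "x": 0, "y": -5, "z": 0, "gripper": 255}])

```text
time: 4.45
tool_pos: [642.6, 159.7, 9.3]
tool_rot: [-0.0, 0.678, 0.735, -0.0]
force: [1.4, -0.1, -1.3]
width: 0.006
```

```bash
python3 -c "
from m import *
st()
d=shot('top','t3'); crop(d,130,140,200,140,4,'t3.png');d=shot('side','s3'); crop(d,200,140,120,90,6,'s3.png')"
```

```text
t 4.45 world [642.6 159.7   9.3] box [113.6 255.7] yaw(tool y) 0.0799 tz [-0. -0. -1.] F [ 1.4 -0.1 -1.3] w 0.5
```

View pics/t3.png

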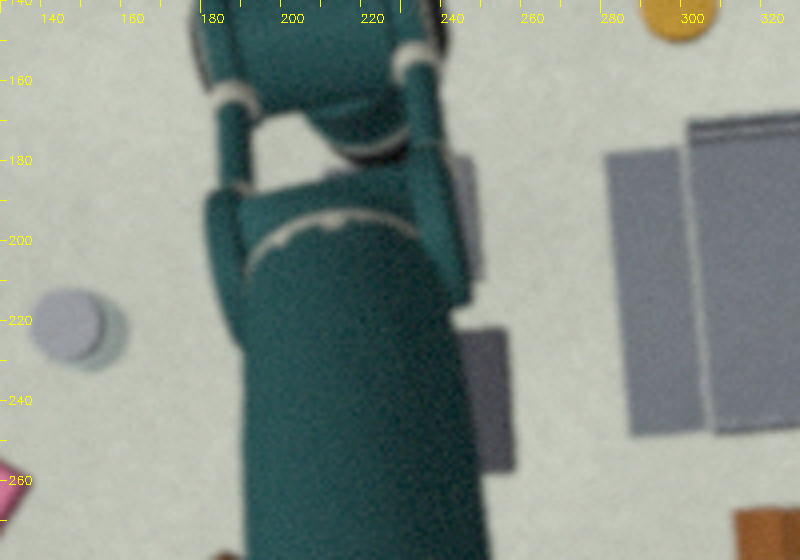

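View pics/s3.png

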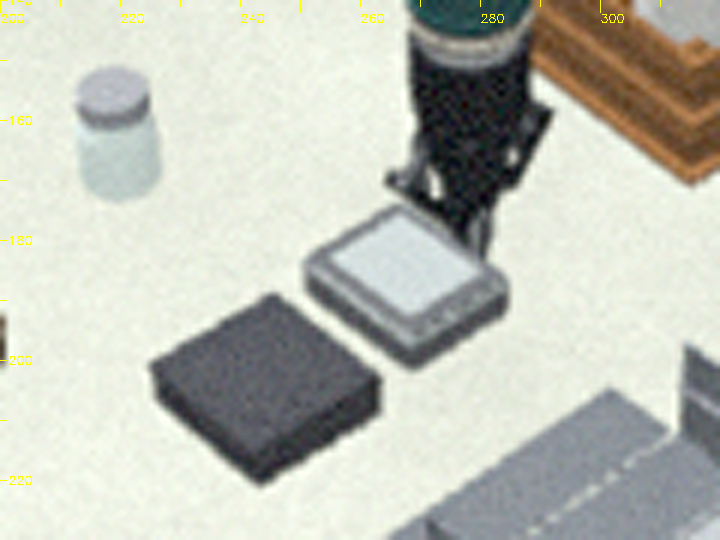

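Run:
```python
from m import *
T=load("t3");S=load("s3")
print(joint(84,104,[(T,(248,178.8),1,-1,34),(T,(250.5,209.5),-1,-1,34),(S,(266.7,174.5),1,1,34),(S,(284.7,186.7),1,-1,34),(S,(268.7,194),-1,-1,34),(S,(251,184.7),-1,1,34)],[580,160,.07]))
```

```text
(array([ 56.1, 253.3]), np.float64(0.016), array([ 0.1,  0.3,  0.4,  0.1, -0.1, -1.6,  0.8, -0.8,  0.2,  2.5, -0.9,
       -1.8]))
```

Request:
step_arm(steps=[{"ax": 0, "ay": 0, "az": 0.003, "x": 0, "y": -4, "z": 0, "gripper": 255}, {"ax": 0, "ay": 0, "az": 0, "x": 0, "y": 0, "z": 0, "gripper": 255}, {"ax": 0, "ay": 0, "az": 0, "x": 0, "y": 30, "z": 0, "gripper": 255}, {"ax": 0, "ay": 0, "az": 0, "x": 42, "y": 0, "z": 0, "gripper": 200}, {"ax": 0, "ay": 0, "az": 0, "x": 42, "y": 0, "z": 0, "gripper": 150}, {"ax": 0, "ay": 0, "az": 0, "x": 0, "y": -44, "z": 0, "gripper": 150}, {"ax": 0, "ay": 0, "az": 0, "x": 0, "y": -43, "z": 0, "gripper": 150}, {"ax": 0, "ay": 0, "az": 0, "x": 0, "y": 0, "z": 0, "gripper": 150}])

```text
time: 5.35
tool_pos: [567.8, 236.2, 5.5]
tool_rot: [-0.003, 0.679, 0.734, -0.006]
force: [-0.4, 0.3, 0.1]
width: 0.413
```

```bash
python3 -c "
from m import *
st()"
```

```text
t 5.35 world [567.8 236.2   5.5] box [ 44.9 337.7] yaw(tool y) 0.0769 tz [-0.012 -0.004 -1.   ] F [-0.4  0.3  0.1] w 35.1
```

Request:
step_arm(steps=[{"ax": 0, "ay": 0, "az": 0, "x": 0, "y": 0, "z": 0, "gripper": 150}, {"ax": 0, "ay": 0, "az": 0, "x": 0, "y": 0, "z": 0, "gripper": 150}])

```text
time: 5.55
tool_pos: [578.8, 238.1, 10.2]
tool_rot: [0.001, 0.68, 0.733, 0.001]
force: [0.7, 0.1, -0.1]
width: 0.414
```

```bash
python3 -c "
from m import *
st()"
```

```text
t 5.55 world [578.8 238.1  10.2] box [ 56.1 338.8] yaw(tool y) 0.0749 tz [ 0.002  0.001 -1.   ] F [ 0.7  0.1 -0.1] w 35.2
```

Request:
step_arm(steps=[{"ax": 0, "ay": 0, "az": 0, "x": -12, "y": 0, "z": 0, "gripper": 150}, {"ax": 0, "ay": 0, "az": 0, "x": -12, "y": 0, "z": 0, "gripper": 150}, {"ax": 0, "ay": 0, "az": 0, "x": -12, "y": 0, "z": 0, "gripper": 150}, {"ax": 0, "ay": 0, "az": 0, "x": -12, "y": 0, "z": 0, "gripper": 150}, {"ax": 0, "ay": 0, "az": 0, "x": -12, "y": 0, "z": 0, "gripper": 150}, {"ax": 0, "ay": 0, "az": 0, "x": -12, "y": 0, "z": 0, "gripper": 150}, {"ax": 0, "ay": 0, "az": 0, "x": -12, "y": 0, "z": 0, "gripper": 150}, {"ax": 0, "ay": 0, "az": 0, "x": -12, "y": 0, "z": 0, "gripper": 150}, {"ax": 0, "ay": 0, "az": 0, "x": -12, "y": 0, "z": 0, "gripper": 150}])

```text
time: 6.45
tool_pos: [585.2, 129.0, 9.3]
tool_rot: [-0.0, 0.68, 0.733, -0.0]
force: [-0.1, 2.1, 2.3]
width: 0.416
```

```bash
python3 -c "
from m import *
st()
d=shot('top','t4'); crop(d,190,140,200,140,4,'t4.png');d=shot('side','s4'); crop(d,230,150,120,90,6,'s4.png')"
```

```text
t 6.45 world [585.2 129.    9.3] box [ 54.  229.6] yaw(tool y) 0.075 tz [-0.  0. -1.] F [-0.1  2.1  2.3] w 35.4
```

View pics/t4.png

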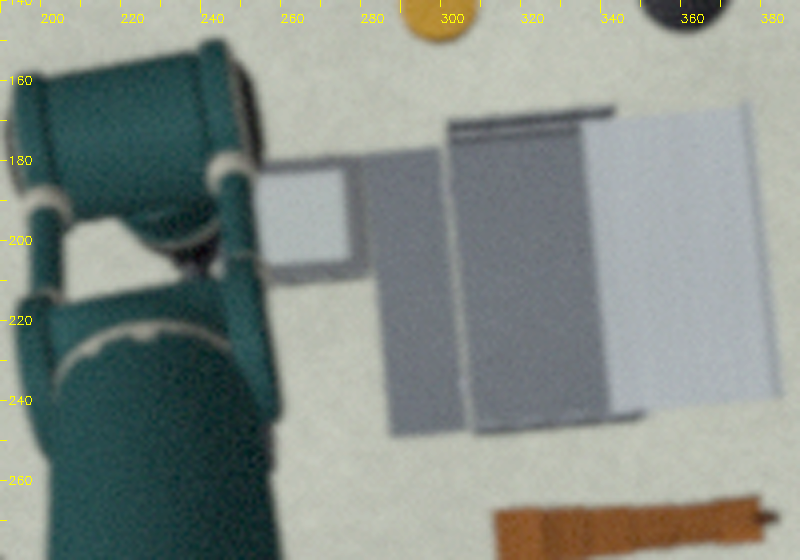

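View pics/s4.png

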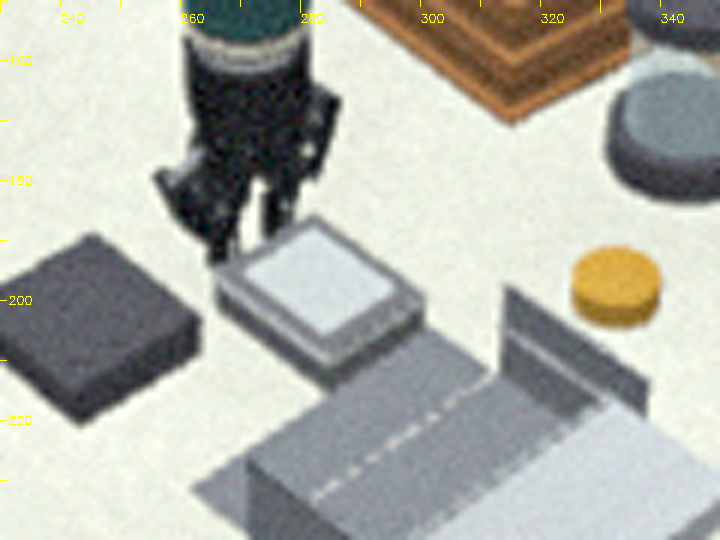

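Run:
```python
from m import *
T=load("t4");S=load("s4")
print(joint(84,104,[(T,(280.5,179.2),1,-1,34),(T,(282,209.5),-1,-1,34),(S,(282.2,186),1,1,34),(S,(300.7,199.5),1,-1,34),(S,(284.5,208),-1,-1,34),(S,(266,195.8),-1,1,34)],[580,70,.07]))
```

```text
(array([ 51.5, 165.4]), np.float64(-0.025), array([ 0.6, -0.3,  0.8, -0.1, -0.2, -1.5,  0.3, -0.7, -0.9,  1.5, -1.2,
       -1.2]))
```

Request:
step_arm(steps=[{"ax": 0, "ay": 0, "az": 0, "x": -14, "y": 0, "z": 0, "gripper": 150}, {"ax": 0, "ay": 0, "az": 0, "x": -14, "y": 0, "z": 0, "gripper": 150}, {"ax": 0, "ay": 0, "az": 0, "x": -14, "y": 0, "z": 0, "gripper": 150}, {"ax": 0, "ay": 0, "az": 0, "x": -14, "y": 0, "z": 0, "gripper": 150}, {"ax": 0, "ay": 0, "az": 0, "x": -14, "y": 0, "z": 0, "gripper": 150}, {"ax": 0, "ay": 0, "az": 0, "x": -14, "y": 0, "z": 0, "gripper": 150}, {"ax": 0, "ay": 0, "az": 0, "x": -14, "y": 0, "z": 0, "gripper": 150}, {"ax": 0, "ay": 0, "az": 0, "x": -14, "y": 0, "z": 0, "gripper": 150}, {"ax": 0, "ay": 0, "az": 0, "x": -14, "y": 0, "z": 0, "gripper": 150}, {"ax": 0, "ay": 0, "az": 0, "x": -14, "y": 0, "z": 0, "gripper": 150}])

```text
time: 7.55
tool_pos: [595.7, -10.8, 9.3]
tool_rot: [-0.0, 0.68, 0.733, -0.0]
force: [-1.2, 1.1, -0.3]
width: 0.409
```

Request:
step_arm(steps=[{"ax": 0, "ay": 0, "az": 0, "x": -8, "y": 0, "z": 0, "gripper": 150}, {"ax": 0, "ay": 0, "az": 0, "x": -8, "y": 0, "z": 0, "gripper": 150}, {"ax": 0, "ay": 0, "az": 0, "x": -5, "y": 0, "z": 0, "gripper": 150}, {"ax": 0, "ay": 0, "az": 0, "x": -3, "y": 0, "z": 0, "gripper": 150}])

```text
time: 7.95
tool_pos: [597.2, -30.3, 9.4]
tool_rot: [-0.002, 0.68, 0.733, 0.002]
force: [-1.8, 24.6, 4.3]
width: 0.412
```

```bash
python3 -c "
from m import *
st()"
```

```text
t 7.95 world [597.2 -30.3   9.4] box [53.8 69.8] yaw(tool y) 0.0754 tz [-0.001  0.005 -1.   ] F [-1.8 24.6  4.3] w 35.0
```

```bash
python3 -c "
from m import *
d=shot('top','t5'); crop(d,250,150,120,110,6,'t5.png');d=shot('side','s5'); crop(d,250,180,120,90,6,'s5.png')"
```

```text
(no output)
```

View pics/t5.png

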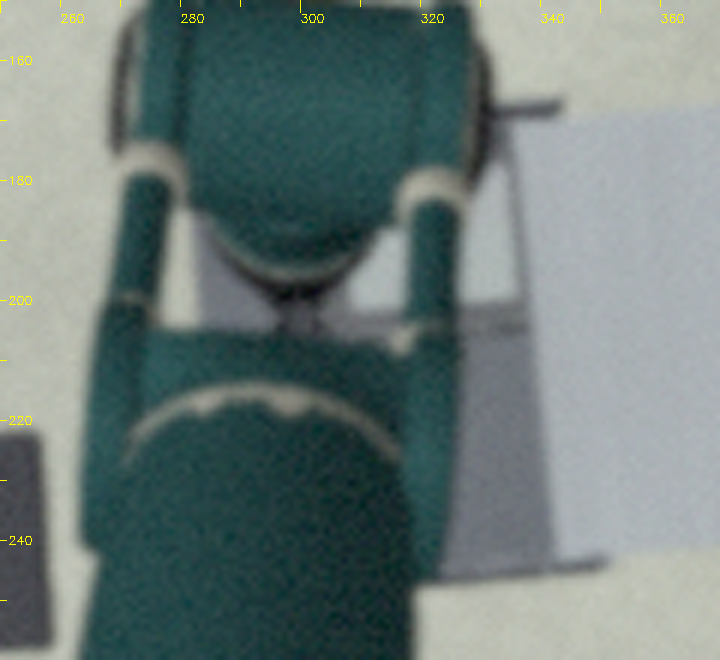

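View pics/s5.png

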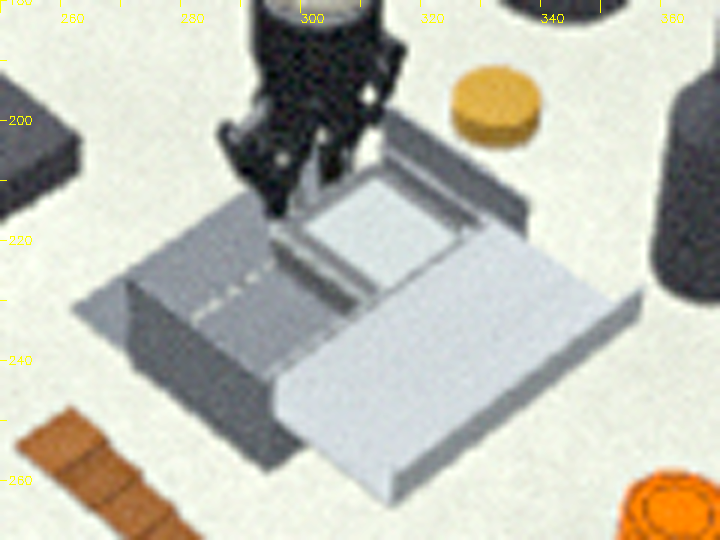

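Run:
```python
from m import *
T=load("t5");S=load("s5")
print(tobox(p2w(S,[(295.3-.45,218-.45)],34)), "floor front dashed",tobox(p2w(S,np.array([(283,233),(294,225)])-.45,0)))
print("top: tub lower edge",tobox(p2w(T,np.array([(305,205.5),(330,204.5)])-.45,34)))
print("dashed top0",tobox(p2w(load("top0"),np.array([(301.5,176),(306,244),(299,177),(305,247)])-.45,0)))
# predicted back edge/tray lip
S0=load("side0")
for z,c in((42,[[1,-1],[-1,-1]]),):
  print(w2p(T,rect(BOX,200,110,z,c)))
for y in(-3,5,9):
  X=np.array([[-42+51.5,52+y],[9.5,-52+y]]);c,s=np.cos(.077),np.sin(.077)
  W=np.c_[549+c*X[:,0]-s*X[:,1],-104+s*X[:,0]+c*X[:,1],[34,34]]; print(y,w2p(S,W)+.45)
st()
```

```text
[[ 9.00378418 55.4898713 ]] floor front dashed [[-49.54671266  55.57091432]
 [  5.27996204  57.47298548]]
top: tub lower edge [[ 13.81839426  53.67594878]
 [ 10.89201237 -14.01923148]]
dashed top0 [[101.524491    55.27873313]
 [-88.48621729  59.01391742]
 [ 99.29189487  62.46330473]
 [-96.4764243   62.45886875]]
[[341.82933701 169.94186523]
 [348.78722279 243.42358266]]
-3 [[296.69350499 218.89876965]
 [318.07011368 234.91790591]]
5 [[295.10281292 217.70674179]
 [316.37832539 233.65011888]]
9 [[294.3102446  217.11280942]
 [315.53547771 233.01850832]]
t 8.05 world [597.2 -30.3   9.4] box [53.8 69.8] yaw(tool y) 0.0763 tz [-0.001  0.004 -1.   ] F [-1.7 13.3  1.8] w 34.9
```

Request:
step_arm(steps=[{"ax": 0, "ay": 0, "az": 0, "x": 0, "y": 0, "z": 0, "gripper": 150}])

```text
time: 8.15
tool_pos: [597.2, -30.3, 9.4]
tool_rot: [-0.001, 0.679, 0.734, 0.001]
force: [-1.2, 13.0, 2.3]
width: 0.41
```

Request:
step_arm(steps=[{"ax": 0, "ay": 0, "az": 0, "x": 15, "y": 0, "z": 0, "gripper": 150}, {"ax": 0, "ay": 0, "az": 0, "x": 15, "y": 0, "z": -30, "gripper": 255}, {"ax": 0, "ay": 0, "az": 0, "x": 20, "y": -28, "z": -30, "gripper": 255}, {"ax": 0, "ay": 0, "az": 0, "x": 20, "y": -40, "z": 0, "gripper": 255}, {"ax": 0, "ay": 0, "az": 0, "x": 25, "y": -42, "z": 0, "gripper": 255}, {"ax": 0, "ay": 0, "az": 0, "x": 25, "y": -42, "z": 0, "gripper": 255}, {"ax": 0, "ay": 0, "az": 0, "x": 25, "y": -42, "z": 0, "gripper": 255}, {"ax": 0, "ay": 0, "az": 0, "x": 28, "y": 0, "z": 0, "gripper": 255}, {"ax": 0, "ay": 0, "az": 0, "x": 0, "y": 0, "z": 0, "gripper": 255}])

```text
time: 9.05
tool_pos: [389.6, 126.5, 69.4]
tool_rot: [0.0, 0.679, 0.734, 0.001]
force: [-0.5, 0.5, -0.3]
width: -0.002
```

```bash
python3 -c "
from m import *
st()
d=shot('top','t6'); crop(d,200,150,180,110,4,'t6.png');d=shot('side','s6'); crop(d,200,150,160,120,5,'s6.png')"
```

```text
t 9.05 world [389.6 126.5  69.4] box [-141.2  242. ] yaw(tool y) 0.0785 tz [ 0.001  0.001 -1.   ] F [-0.5  0.5 -0.3] w -0.1
```

View pics/t6.png

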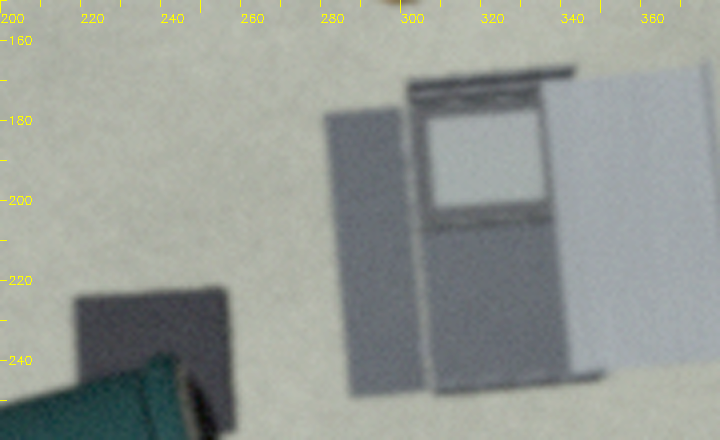

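View pics/s6.png

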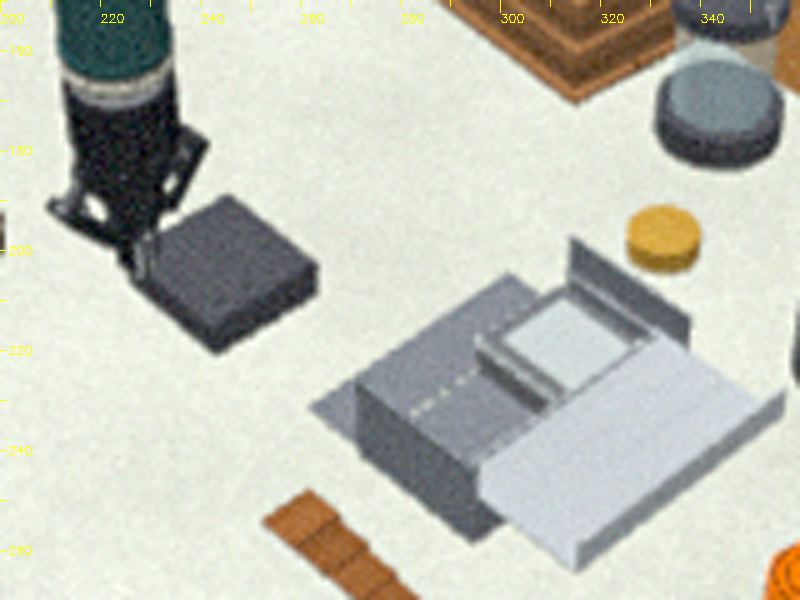

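Request:
step_arm(steps=[{"ax": 0, "ay": 0, "az": 0.001, "x": -2, "y": 0, "z": 35, "gripper": 255}, {"ax": 0, "ay": 0, "az": 0, "x": 0, "y": 0, "z": 25, "gripper": 255}, {"ax": 0, "ay": 0, "az": 0, "x": 0, "y": 0, "z": 0, "gripper": 255}, {"ax": 0, "ay": 0, "az": 0, "x": 0, "y": 8, "z": 0, "gripper": 255}, {"ax": 0, "ay": 0, "az": 0, "x": 0, "y": 8, "z": 0, "gripper": 255}, {"ax": 0, "ay": 0, "az": 0, "x": 0, "y": 8, "z": 0, "gripper": 255}, {"ax": 0, "ay": 0, "az": 0, "x": 0, "y": 7, "z": 0, "gripper": 255}, {"ax": 0, "ay": 0, "az": 0, "x": 0, "y": 0, "z": 0, "gripper": 255}])

```text
time: 9.95
tool_pos: [424.6, 125.1, 10.3]
tool_rot: [0.001, 0.681, 0.733, 0.001]
force: [0.1, 0.5, 0.2]
width: 0.002
```

```bash
python3 -c "
from m import *
st()
d=shot('top','t7'); crop(d,200,200,80,80,6,'t7.png');d=shot('side','s7'); crop(d,210,170,80,60,8,'s7.png')"
```

```text
t 9.95 world [424.6 125.1  10.3] box [-106.4  238. ] yaw(tool y) 0.0738 tz [ 0.003  0.001 -1.   ] F [0.1 0.5 0.2] w 0.2
```

View pics/t7.png

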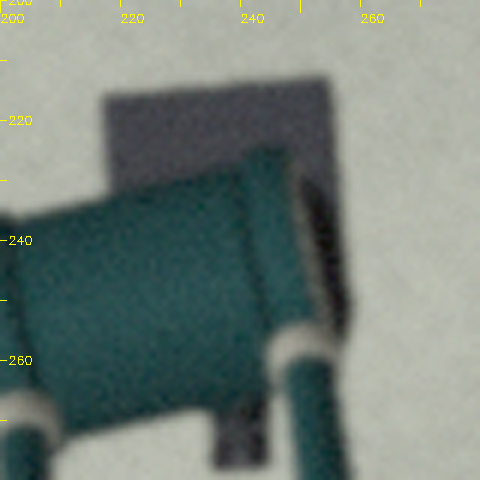

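View pics/s7.png

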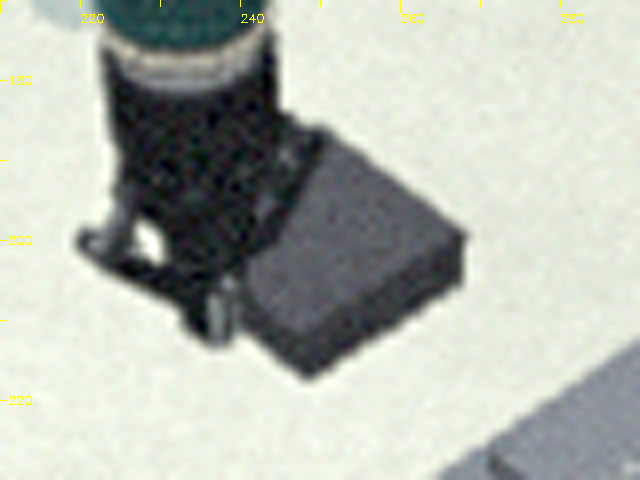

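Run:
```python
from m import *
T=load("t7");S=load("s7")
print(joint(98,104,[(T,(217.7,216.2),1,1,36),(T,(255.2,213),1,-1,36),(S,(268,199.75),1,-1,36),(S,(248.1,213.3),-1,-1,36)],[480,130,.07]))
S=load("s6");T=load("t6")
# tub corners now: top (-1,1),( -1,-1) ; 
print("tub",joint(84,104,[(T,(306,207.5),-1,1,34),(T,(337.5,205),-1,-1,34),(S,(295.2,218),-1,1,34),(S,(312,208),1,1,34)],[600,-100,.07]))
st()
```

```text
(array([-45.7, 240.2]), np.float64(-0.0), array([-0.3,  0.3,  0.6,  0.4,  0.8, -0.4, -0.1, -1. ]))
tub (array([49.2,  2.9]), np.float64(-0.013), array([-1.5,  0.2,  5.4,  0. , -0.1,  0.2,  0.3, -1.1]))
t 10.05 world [423.4 125.    9.9] box [-107.6  238. ] yaw(tool y) 0.074 tz [ 0.002  0.    -1.   ] F [ 0.5 -0.5 -0. ] w 0.3
```

Request:
step_arm(steps=[{"ax": 0, "ay": 0, "az": -0.003, "x": 0, "y": -15, "z": 0, "gripper": 255}, {"ax": 0, "ay": 0, "az": 0, "x": 43, "y": 0, "z": 0, "gripper": 255}, {"ax": 0, "ay": 0, "az": 0, "x": 43, "y": 0, "z": 0, "gripper": 200}, {"ax": 0, "ay": 0, "az": 0, "x": 0, "y": 38, "z": 0, "gripper": 150}, {"ax": 0, "ay": 0, "az": 0, "x": 0, "y": 38, "z": 0, "gripper": 150}, {"ax": 0, "ay": 0, "az": 0, "x": 0, "y": 0, "z": 0, "gripper": 150}, {"ax": 0, "ay": 0, "az": 0, "x": 0, "y": 0, "z": 0, "gripper": 150}, {"ax": 0, "ay": 0, "az": 0, "x": 0, "y": 0, "z": 0, "gripper": 150}])

```text
time: 10.85
tool_pos: [474.1, 214.5, 8.7]
tool_rot: [-0.001, 0.679, 0.734, -0.001]
force: [-0.4, -0.2, -0.5]
width: 0.413
```

```bash
python3 -c "
from m import *
st()"
```

```text
t 10.85 world [474.1 214.5   8.7] box [-50.1 323.3] yaw(tool y) 0.0769 tz [-0.002 -0.001 -1.   ] F [-0.4 -0.2 -0.5] w 35.1
```

Request:
step_arm(steps=[{"ax": 0, "ay": 0, "az": 0, "x": -12, "y": 0, "z": 0, "gripper": 150}, {"ax": 0, "ay": 0, "az": 0, "x": -12, "y": 0, "z": 0, "gripper": 150}, {"ax": 0, "ay": 0, "az": 0, "x": -12, "y": 0, "z": 0, "gripper": 150}, {"ax": 0, "ay": 0, "az": 0, "x": -12, "y": 0, "z": 0, "gripper": 150}, {"ax": 0, "ay": 0, "az": 0, "x": -12, "y": 0, "z": 0, "gripper": 150}, {"ax": 0, "ay": 0, "az": 0, "x": -12, "y": 0, "z": 0, "gripper": 150}, {"ax": 0, "ay": 0, "az": 0, "x": -12, "y": 0, "z": 0, "gripper": 150}, {"ax": 0, "ay": 0, "az": 0, "x": -12, "y": 0, "z": 0, "gripper": 150}, {"ax": 0, "ay": 0, "az": 0, "x": -12, "y": 0, "z": 0, "gripper": 150}, {"ax": 0, "ay": 0, "az": 0, "x": -12, "y": 0, "z": 0, "gripper": 150}])

```text
time: 11.85
tool_pos: [485.6, 94.6, 9.3]
tool_rot: [-0.0, 0.679, 0.734, -0.0]
force: [0.1, 1.7, -1.6]
width: 0.413
```

```bash
python3 -c "
from m import *
st()
d=shot('top','t8'); crop(d,230,160,120,100,6,'t8.png');d=shot('side','s8'); crop(d,235,180,100,75,8,'s8.png')"
```

```text
t 11.85 world [485.6  94.6   9.3] box [-47.9 202.9] yaw(tool y) 0.077 tz [-0.  0. -1.] F [ 0.1  1.7 -1.6] w 35.1
```

View pics/t8.png

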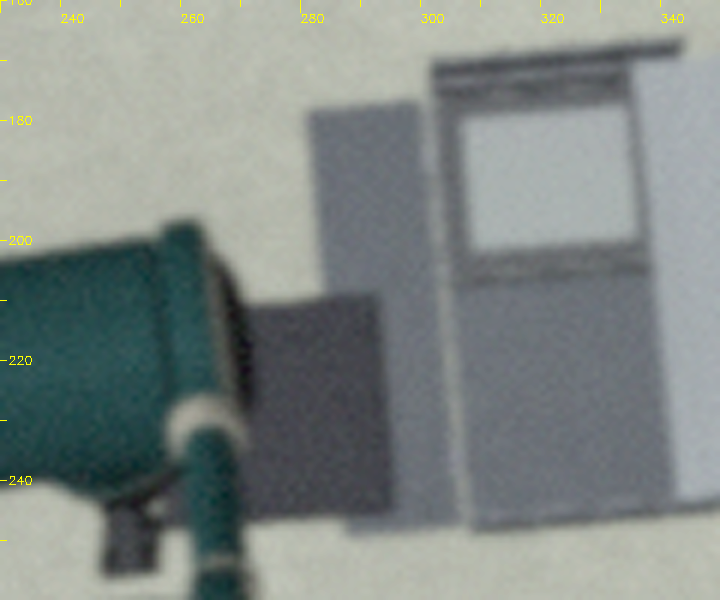

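View pics/s8.png

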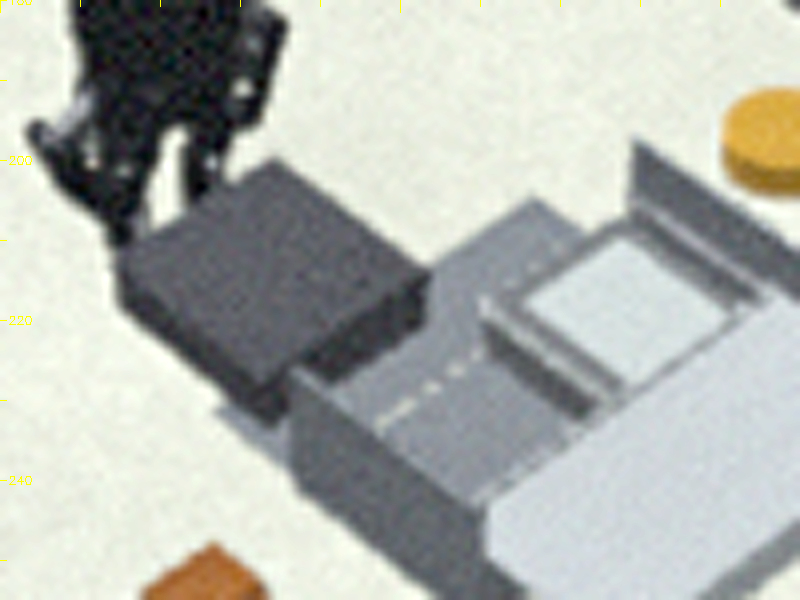

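Run:
```python
from m import *
T=load("t8");S=load("s8")
print(joint(98,104,[(T,(292.8,208.8),1,-1,36),(T,(295.3,245.8),-1,-1,36),(S,(288.6,214.6),1,-1,36),(S,(267.8,228.1),-1,-1,36),(S,(269,200),1,1,36),(S,(249.8,212.5),-1,1,36)],[480,130,.07]))
for k in ((T,[(292.8,208.8),(295.3,245.8)]),(S,[(288.6,214.6),(267.8,228.1)])): print(tobox(p2w(k[0],np.array(k[1])-.45,36)))
```

```text
(array([-43.6, 137.4]), np.float64(-0.0), array([ 0.8,  0.7,  1.3, -0.2,  0.1, -0.9,  0. , -0.7, -0. , -1.1, -1.6,
       -0.7]))
[[  7.35648397  87.37268056]
 [-92.88483075  88.986282  ]]
[[  2.04337822  82.21122885]
 [-94.95023418  82.99176553]]
```

Request:
step_arm(steps=[{"ax": 0, "ay": 0, "az": 0, "x": -12, "y": 0, "z": 0, "gripper": 150}, {"ax": 0, "ay": 0, "az": 0, "x": -12, "y": 0, "z": 0, "gripper": 150}, {"ax": 0, "ay": 0, "az": 0, "x": -12, "y": 0, "z": 0, "gripper": 150}, {"ax": 0, "ay": 0, "az": 0, "x": -12, "y": 0, "z": 0, "gripper": 150}, {"ax": 0, "ay": 0, "az": 0, "x": -12, "y": 0, "z": 0, "gripper": 150}])

```text
time: 12.45
tool_pos: [490.3, 34.8, 9.4]
tool_rot: [0.0, 0.679, 0.734, 0.0]
force: [-0.7, 3.3, 1.5]
width: 0.415
```

Request:
step_arm(steps=[{"ax": 0, "ay": 0, "az": 0, "x": -12, "y": 0, "z": 0, "gripper": 150}, {"ax": 0, "ay": 0, "az": 0, "x": -12, "y": 0, "z": 0, "gripper": 150}, {"ax": 0, "ay": 0, "az": 0, "x": -12, "y": 0, "z": 0, "gripper": 150}, {"ax": 0, "ay": 0, "az": 0, "x": -12, "y": 0, "z": 0, "gripper": 150}, {"ax": 0, "ay": 0, "az": 0, "x": -9, "y": 0, "z": 0, "gripper": 150}])

```text
time: 12.95
tool_pos: [494.7, -22.1, 9.4]
tool_rot: [0.0, 0.68, 0.734, 0.0]
force: [0.0, 3.9, 2.6]
width: 0.412
```

```bash
python3 -c "
from m import *
st()"
```

```text
t 12.95 world [494.7 -22.1   9.4] box [-47.8  85.8] yaw(tool y) 0.0765 tz [ 0.  0. -1.] F [0.  3.9 2.6] w 35.0
```

```bash
python3 -c "
from m import *
print(sense()['joint_positions'].round(2))
d=shot('top','t9'); crop(d,260,150,120,100,6,'t9.png')"
```

```text
[-0.09  0.18  2.17  0.    0.79 -0.17]
```

View pics/t9.png

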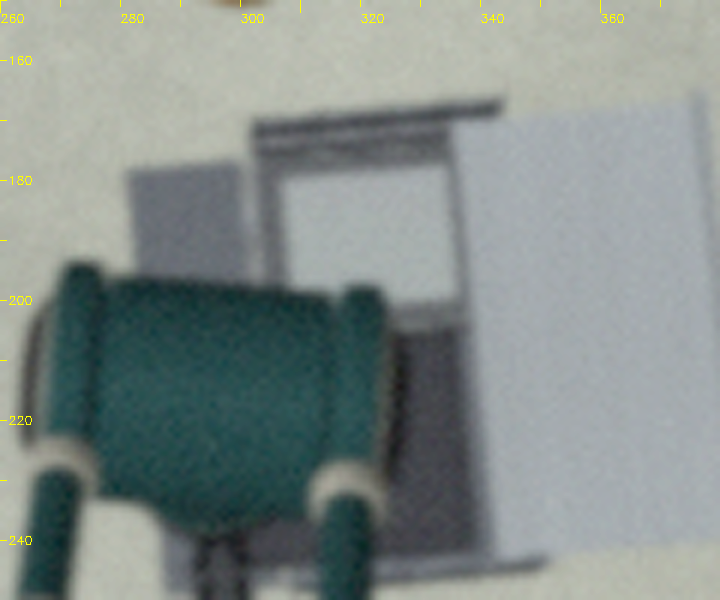

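Request:
step_arm(steps=[{"ax": 0, "ay": 0, "az": 0, "x": 40, "y": 0, "z": 0, "gripper": 255}, {"ax": 0, "ay": 0, "az": 0.145, "x": 0, "y": 0, "z": 0, "gripper": 255}, {"ax": 0, "ay": 0, "az": 0.145, "x": 0, "y": 0, "z": 0, "gripper": 255}, {"ax": 0, "ay": 0, "az": 0.145, "x": 0, "y": 0, "z": 0, "gripper": 255}, {"ax": 0, "ay": 0, "az": 0.145, "x": 0, "y": 0, "z": 0, "gripper": 255}, {"ax": 0, "ay": 0, "az": 0.145, "x": 0, "y": 0, "z": 0, "gripper": 255}, {"ax": 0, "ay": 0, "az": 0.145, "x": 0, "y": 0, "z": 0, "gripper": 255}, {"ax": 0, "ay": 0, "az": 0.145, "x": 0, "y": 0, "z": 0, "gripper": 255}, {"ax": 0, "ay": 0, "az": 0.145, "x": 0, "y": 0, "z": 0, "gripper": 255}, {"ax": 0, "ay": 0, "az": 0.145, "x": 0, "y": 0, "z": 0, "gripper": 255}])

```text
time: 14.0
tool_pos: [491.2, 18.2, 8.9]
tool_rot: [0.0, 0.986, 0.168, -0.0]
force: [0.5, -0.6, 0.8]
width: -0.002
```

Request:
step_arm(steps=[{"ax": 0, "ay": 0, "az": 0.133, "x": 0, "y": 0, "z": 0, "gripper": 255}, {"ax": 0, "ay": 0, "az": 0.133, "x": 0, "y": 0, "z": 0, "gripper": 255}, {"ax": 0, "ay": 0, "az": 0, "x": 0, "y": 0, "z": 0, "gripper": 255}])

```text
time: 14.3
tool_pos: [491.2, 18.3, 9.0]
tool_rot: [0.0, 0.999, 0.038, -0.0]
force: [0.2, 0.2, -0.3]
width: -0.001
```

```bash
python3 -c "
from m import *
st()"
```

```text
t 14.3 world [491.2  18.3   9. ] box [-48.2 126.4] yaw(tool y) -1.494 tz [-0.001 -0.001 -1.   ] F [ 0.2  0.2 -0.3] w -0.1
```

Request:
step_arm(steps=[{"ax": 0, "ay": 0, "az": 0, "x": 0, "y": 30, "z": 0, "gripper": 255}, {"ax": 0, "ay": 0, "az": 0, "x": 0, "y": 10, "z": 0, "gripper": 255}, {"ax": 0, "ay": 0, "az": 0, "x": 0, "y": 10, "z": 0, "gripper": 255}, {"ax": 0, "ay": 0, "az": 0, "x": 0, "y": 6, "z": 0, "gripper": 255}, {"ax": 0, "ay": 0, "az": 0, "x": 0, "y": 4, "z": 0, "gripper": 255}, {"ax": 0, "ay": 0, "az": 0, "x": 0, "y": 2, "z": 0, "gripper": 255}])

```text
time: 14.9
tool_pos: [496.1, -43.0, 9.2]
tool_rot: [-0.0, 0.999, 0.038, -0.0]
force: [-1.0, 2.4, 0.6]
width: 0.0
```

Request:
step_arm(steps=[{"ax": 0, "ay": 0, "az": 0, "x": 0, "y": 2, "z": 0, "gripper": 255}, {"ax": 0, "ay": 0, "az": 0, "x": 0, "y": 0, "z": 0, "gripper": 255}])

```text
time: 15.1
tool_pos: [497.0, -43.8, 9.3]
tool_rot: [-0.001, 0.999, 0.038, 0.001]
force: [2.5, 7.2, -2.0]
width: -0.002
```

```bash
python3 -c "
from m import *
st()
d=shot('top','t9'); crop(d,260,150,120,100,6,'t9b.png')
d=shot('side','s9'); crop(d,245,180,100,75,8,'s9.png')"
```

```text
t 15.1 world [497.  -43.8   9.3] box [-47.2  64. ] yaw(tool y) -1.4944 tz [ 0.001  0.002 -1.   ] F [ 2.5  7.2 -2. ] w -0.2
```

View pics/t9b.png

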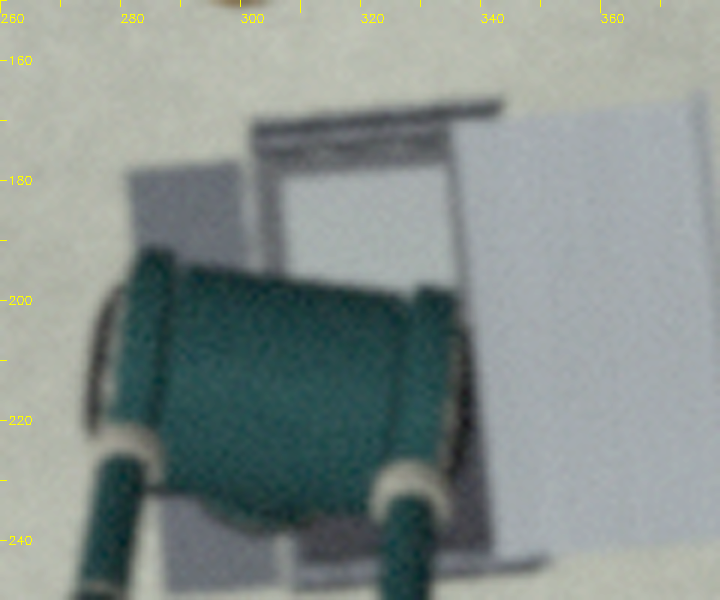

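View pics/s9.png

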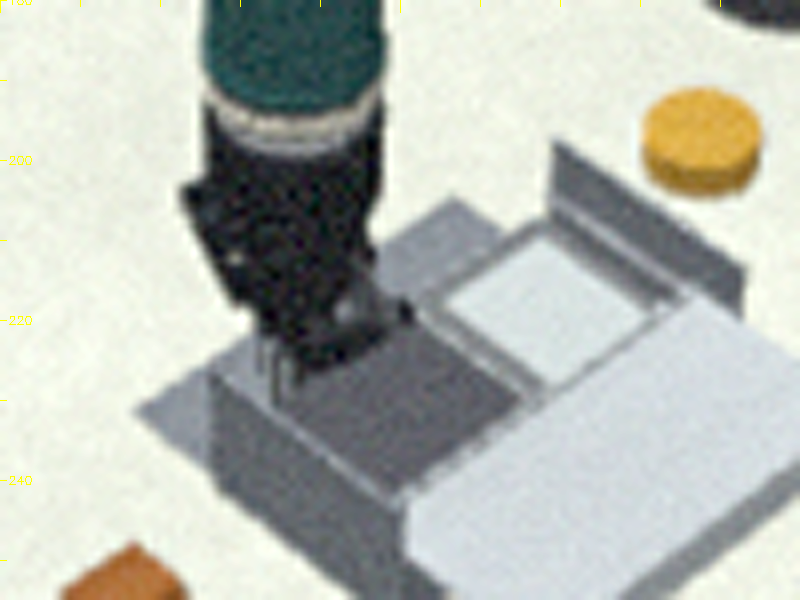

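Request:
step_arm(steps=[{"ax": 0, "ay": 0, "az": 0, "x": 0, "y": 2, "z": 0, "gripper": 255}, {"ax": 0, "ay": 0, "az": 0, "x": 0, "y": 2, "z": 0, "gripper": 255}, {"ax": 0, "ay": 0, "az": 0, "x": 0, "y": 0, "z": 0, "gripper": 255}])

```text
time: 15.5
tool_pos: [497.0, -44.0, 9.3]
tool_rot: [-0.004, 0.999, 0.037, 0.0]
force: [2.1, 24.2, 1.0]
width: -0.001
```

```bash
python3 -c "
from m import *
st()"
```

```text
t 15.5 world [497.  -44.    9.3] box [-47.2  63.8] yaw(tool y) -1.4966 tz [ 0.001  0.008 -1.   ] F [ 2.1 24.2  1. ] w -0.1
```

Request:
step_arm(steps=[{"ax": 0, "ay": 0, "az": 0, "x": 0, "y": -36, "z": 0, "gripper": 255}, {"ax": 0, "ay": 0, "az": 0, "x": 33, "y": 0, "z": 0, "gripper": 255}, {"ax": 0, "ay": 0, "az": 0, "x": 33, "y": 0, "z": 0, "gripper": 255}, {"ax": 0, "ay": 0, "az": 0, "x": 33, "y": 0, "z": 0, "gripper": 255}, {"ax": 0, "ay": 0, "az": 0, "x": 0, "y": 0, "z": 0, "gripper": 255}, {"ax": 0, "ay": 0, "az": 0, "x": 0, "y": 12, "z": 0, "gripper": 255}, {"ax": 0, "ay": 0, "az": 0, "x": 0, "y": 10, "z": 0, "gripper": 255}, {"ax": 0, "ay": 0, "az": 0, "x": 0, "y": 6, "z": 0, "gripper": 255}, {"ax": 0, "ay": 0, "az": 0, "x": 0, "y": 3, "z": 0, "gripper": 255}])

```text
time: 16.4
tool_pos: [592.6, -35.7, 8.7]
tool_rot: [-0.002, 0.999, 0.037, -0.002]
force: [-3.9, 14.5, 3.6]
width: -0.002
```

```bash
python3 -c "
from m import *
st()"
```

```text
t 16.4 world [592.6 -35.7   8.7] box [48.7 64.7] yaw(tool y) -1.4971 tz [-0.004  0.003 -1.   ] F [-3.9 14.5  3.6] w -0.2
```

Request:
step_arm(steps=[{"ax": 0, "ay": 0, "az": 0, "x": 0, "y": 3, "z": 0, "gripper": 255}, {"ax": 0, "ay": 0, "az": 0, "x": 0, "y": 1, "z": 0, "gripper": 255}])

```text
time: 16.6
tool_pos: [592.6, -35.8, 8.8]
tool_rot: [-0.004, 0.999, 0.036, -0.002]
force: [-2.8, 22.3, 4.5]
width: -0.003
```

```bash
python3 -c "
from m import *
st()
d=shot('side','s10'); crop(d,245,180,100,75,8,'s10.png')"
```

```text
t 16.6 world [592.6 -35.8   8.8] box [48.7 64.6] yaw(tool y) -1.498 tz [-0.004  0.008 -1.   ] F [-2.8 22.3  4.5] w -0.2
```

View pics/s10.png

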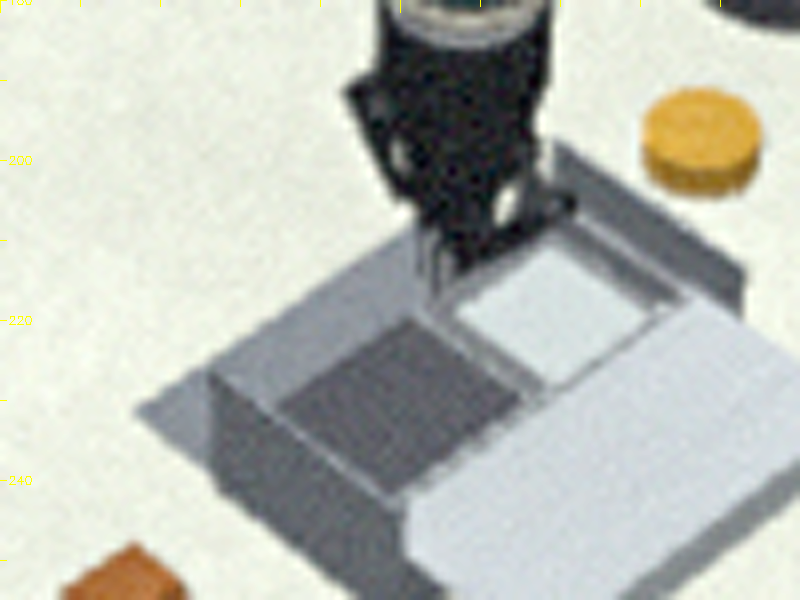

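Request:
step_arm(steps=[{"ax": 0, "ay": 0, "az": 0, "x": 0, "y": -25, "z": 0, "gripper": 255}, {"ax": 0, "ay": 0, "az": 0, "x": 0, "y": 0, "z": -45, "gripper": 255}, {"ax": 0, "ay": 0, "az": 0, "x": 0, "y": 0, "z": -45, "gripper": 255}, {"ax": 0, "ay": 0, "az": 0, "x": 0, "y": 0, "z": -45, "gripper": 255}, {"ax": 0, "ay": 0, "az": 0, "x": -8, "y": 46, "z": 0, "gripper": 255}, {"ax": 0, "ay": 0, "az": 0, "x": -8, "y": 46, "z": 0, "gripper": 255}, {"ax": 0, "ay": 0, "az": 0, "x": -8, "y": 46, "z": 0, "gripper": 255}, {"ax": 0, "ay": 0, "az": 0, "x": -8, "y": 46, "z": 0, "gripper": 255}, {"ax": 0, "ay": 0, "az": 0, "x": -8, "y": 46, "z": 0, "gripper": 255}, {"ax": 0, "ay": 0, "az": 0, "x": -8, "y": 46, "z": 0, "gripper": 255}])

```text
time: 17.65
tool_pos: [565.2, -296.5, 144.4]
tool_rot: [0.0, 0.999, 0.038, -0.0]
force: [0.4, 0.1, 0.4]
width: 0.002
```

Request:
step_arm(steps=[{"ax": 0, "ay": 0, "az": 0, "x": 0, "y": 0, "z": 0, "gripper": 255}, {"ax": 0, "ay": 0, "az": 0, "x": 0, "y": 0, "z": 0, "gripper": 255}])

```text
time: 17.85
tool_pos: [565.4, -295.7, 144.0]
tool_rot: [-0.0, 0.999, 0.037, -0.0]
force: [-0.2, 0.4, 0.1]
width: 0.003
```

```bash
python3 -c "
from m import *
st()
d=shot('top','t11'); crop(d,260,140,180,130,4,'t11.png')
d=shot('side','s11'); crop(d,245,180,120,90,6,'s11.png')"
```

```text
t 17.85 world [ 565.4 -295.7  144. ] box [   1.6 -192.3] yaw(tool y) -1.4974 tz [-0.001  0.001 -1.   ] F [-0.2  0.4  0.1] w 0.3
```

View pics/t11.png

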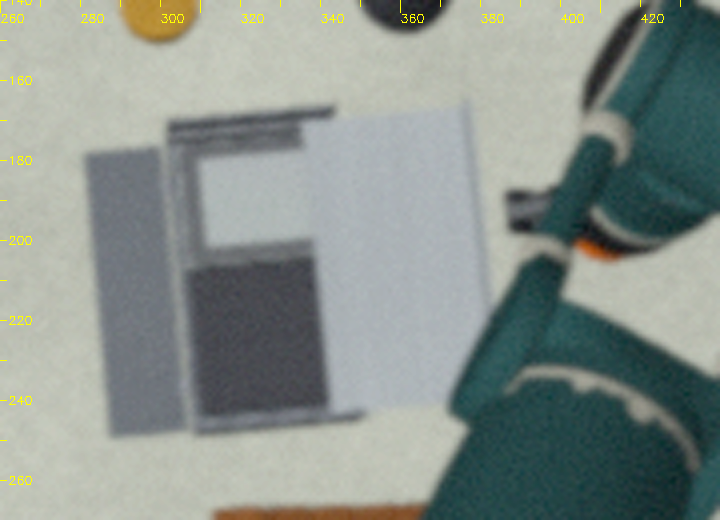

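View pics/s11.png

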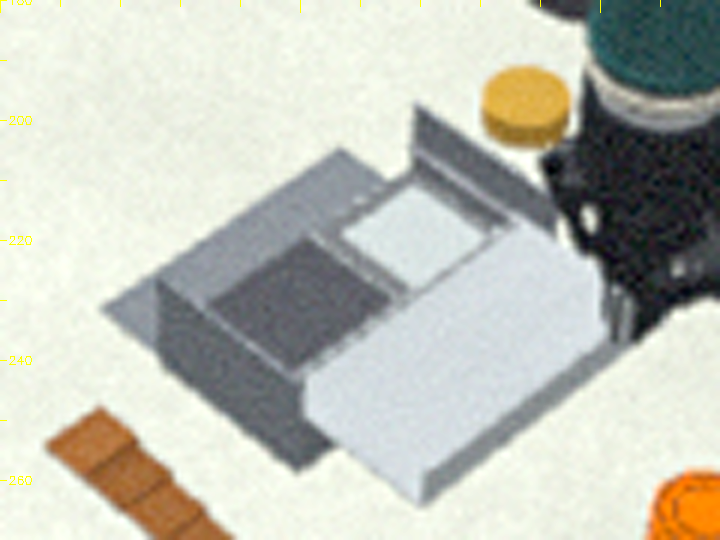

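Request:
step_arm(steps=[{"ax": 0, "ay": 0, "az": 0.003, "x": 0, "y": 0, "z": 42, "gripper": 255}, {"ax": 0, "ay": 0, "az": 0, "x": 0, "y": 0, "z": 42, "gripper": 255}, {"ax": 0, "ay": 0, "az": 0, "x": 0, "y": -20, "z": 0, "gripper": 255}, {"ax": 0, "ay": 0, "az": 0, "x": 0, "y": -12, "z": 0, "gripper": 255}, {"ax": 0, "ay": 0, "az": 0, "x": 0, "y": -12, "z": 0, "gripper": 255}, {"ax": 0, "ay": 0, "az": 0, "x": 0, "y": -12, "z": 0, "gripper": 255}, {"ax": 0, "ay": 0, "az": 0, "x": 0, "y": -12, "z": 0, "gripper": 255}])

```text
time: 18.65
tool_pos: [563.3, -226.0, 62.7]
tool_rot: [0.001, 0.999, 0.037, 0.002]
force: [-0.7, -2.7, 1.2]
width: -0.005
```

Request:
step_arm(steps=[{"ax": 0, "ay": 0, "az": 0, "x": 0, "y": -10, "z": 0, "gripper": 255}, {"ax": 0, "ay": 0, "az": 0, "x": 0, "y": -10, "z": 0, "gripper": 255}, {"ax": 0, "ay": 0, "az": 0, "x": 0, "y": -10, "z": 0, "gripper": 255}, {"ax": 0, "ay": 0, "az": 0, "x": 0, "y": -10, "z": 0, "gripper": 255}])

```text
time: 19.05
tool_pos: [559.1, -186.1, 60.7]
tool_rot: [0.0, 0.999, 0.037, 0.0]
force: [0.1, -1.7, 1.4]
width: 0.002
```

```bash
python3 -c "
from m import *
st()"
```

```text
t 19.05 world [ 559.1 -186.1   60.7] box [  3.8 -82.6] yaw(tool y) -1.4972 tz [ 0.001 -0.    -1.   ] F [ 0.1 -1.7  1.4] w 0.1
```

Request:
step_arm(steps=[{"ax": 0, "ay": 0, "az": 0, "x": 0, "y": -4, "z": 0, "gripper": 255}, {"ax": 0, "ay": 0, "az": 0, "x": 0, "y": -3, "z": 0, "gripper": 255}, {"ax": 0, "ay": 0, "az": 0, "x": 0, "y": -3, "z": 0, "gripper": 255}, {"ax": 0, "ay": 0, "az": 0, "x": 0, "y": -2, "z": 0, "gripper": 255}])

```text
time: 19.45
tool_pos: [557.7, -174.5, 60.1]
tool_rot: [-0.0, 0.999, 0.037, -0.0]
force: [0.7, -1.6, 1.4]
width: -0.003
```

```bash
python3 -c "
from m import *
st()"
```

```text
t 19.45 world [ 557.7 -174.5   60.1] box [  3.3 -71. ] yaw(tool y) -1.4972 tz [-0.  0. -1.] F [ 0.7 -1.6  1.4] w -0.2
```

Still sliding; go on in small steps until it stops hard.

Request:
step_arm(steps=[{"ax": 0, "ay": 0, "az": 0, "x": 0, "y": -2, "z": 0, "gripper": 255}, {"ax": 0, "ay": 0, "az": 0, "x": 0, "y": -2, "z": 0, "gripper": 255}, {"ax": 0, "ay": 0, "az": 0, "x": 0, "y": 0, "z": 0, "gripper": 255}])

```text
time: 19.75
tool_pos: [557.7, -173.2, 60.3]
tool_rot: [0.002, 0.999, 0.037, 0.0]
force: [0.1, -9.6, -0.4]
width: 0.002
```

```bash
python3 -c "
from m import *
st()
d=shot('top','t12'); crop(d,260,140,180,130,4,'t12.png')
d=shot('side','s12'); crop(d,245,180,120,90,6,'s12.png')"
```

```text
t 19.75 world [ 557.7 -173.2   60.3] box [  3.3 -69.6] yaw(tool y) -1.496 tz [ 0.    -0.004 -1.   ] F [ 0.1 -9.6 -0.4] w 0.2
```

View pics/t12.png

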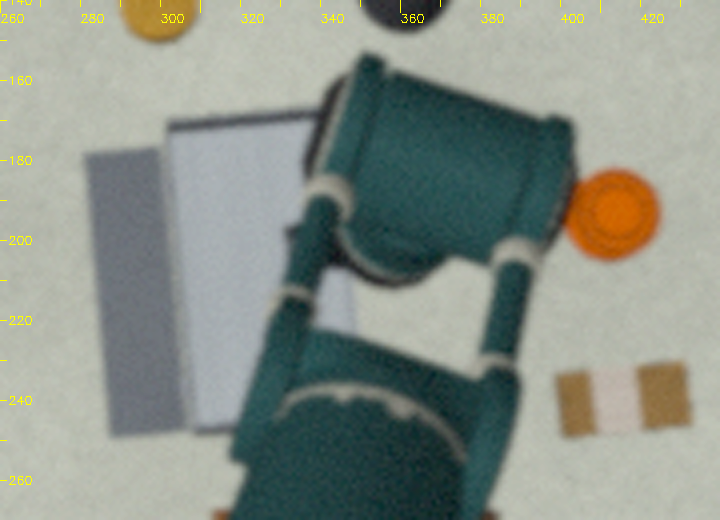

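View pics/s12.png

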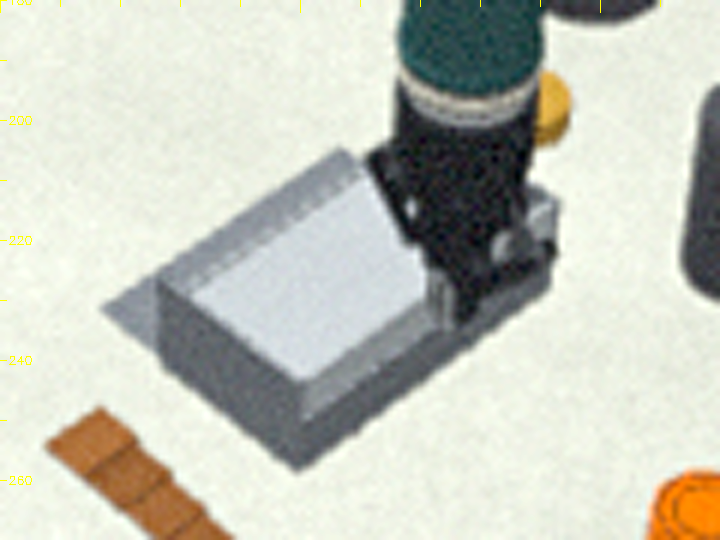

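Request:
step_arm(steps=[{"ax": 0, "ay": 0, "az": 0, "x": 0, "y": -3, "z": 0, "gripper": 255}, {"ax": 0, "ay": 0, "az": 0, "x": 0, "y": 0, "z": 0, "gripper": 255}])

```text
time: 20.05
tool_pos: [557.7, -172.9, 60.4]
tool_rot: [0.004, 0.999, 0.038, 0.001]
force: [-0.4, -18.5, -3.6]
width: 0.001
```

```bash
python3 -c "
from m import *
st()
d=load('top0'); print('cup',tobox(p2w(d,np.array([(412.5,193)])-.45,30)), p2w(d,np.array([(401,193),(424.5,193),(412.5,182),(412.5,205.5)])-.45,20).round(0))"
```

```text
t 20.05 world [ 557.7 -172.9   60.4] box [  3.4 -69.3] yaw(tool y) -1.495 tz [ 0.001 -0.009 -1.   ] F [ -0.4 -18.5  -3.6] w 0.1
cup [[  24.07879257 -240.54599552]] [[ 593. -313.   20.]
 [ 593. -377.   20.]
 [ 623. -345.   20.]
 [ 559. -343.   20.]]
```

```bash
python3 -c "
from m import *
d=load('s11'); d=load('side0'); crop(d,315,240,80,70,8,'sc.png')"
```

```text
(no output)
```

View pics/sc.png

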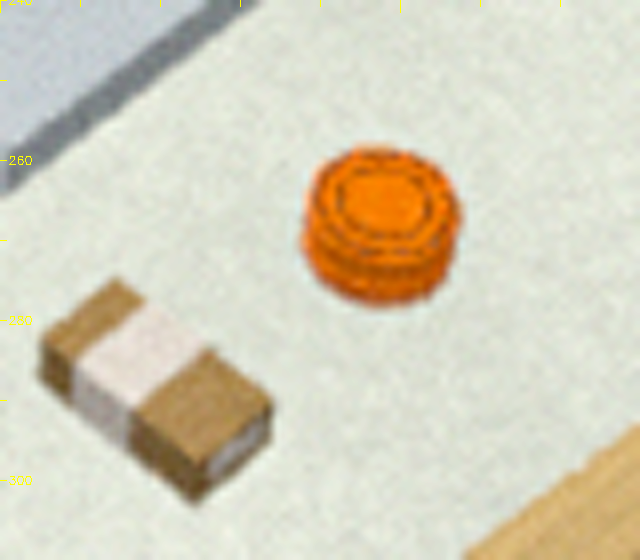

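Run:
```python
from m import *
S=load("side0");T=load("top0")
print("cup side",p2w(S,np.array([(363.1,265.4)])-.45,30),"top",p2w(T,np.array([(413.5,193)])-.45,30))
r=joint(44,84,[(T,(399,233.5),1,1,30),(T,(430.5,231),1,-1,30),(T,(432.5,246.5),-1,-1,30),(T,(401,249),-1,1,30),(S,(329.4,274.8),1,1,30),(S,(349,290.6),1,-1,30),(S,(340,297.5),-1,-1,30),(S,(320,282.75),-1,1,30)],[462,-348,.07]); print(r)
for n in("side","top"):
  d=T if n=="top" else S
  import cv2
# cup silhouette via colour
for d,n in((T,"T"),(S,"S")):
  p=d["pixels"].astype(int); m=(p[...,0]>120)&(p[...,1]<110)&(p[...,2]<60)&(p[...,0]-p[...,1]>70)
  nn,lab,stt,c=cv2.connectedComponentsWithStats(m.astype(np.uint8)); k=1+np.argsort(-stt[1:,4])[:3]; print(n,stt[k],c[k])
```

```text
cup side [[ 590.21610526 -345.52191604   30.        ]] top [[ 591.49299624 -344.69431425   30.        ]]
(array([-104.2, -236.5]), np.float64(0.005), array([ 0.7, -0.2,  0.2, -0.4,  0.1,  0.4,  0.5,  0.6, -0.1, -0.8,  0.3,
       -0.9, -0.4,  0.3, -0.4, -1.1]))
T [] []
S [[354 259  18  16 136]
 [361 272   6   1   6]
 [360 275   2   1   2]] [[362.07352941 265.25735294]
 [363.5        272.        ]
 [360.5        275.        ]]
```

Request:
step_arm(steps=[{"ax": 0, "ay": 0, "az": 0, "x": 0, "y": 15, "z": 0, "gripper": 255}, {"ax": 0, "ay": 0, "az": 0, "x": 0, "y": 5, "z": -40, "gripper": 255}, {"ax": 0, "ay": 0, "az": -0.145, "x": 0, "y": 0, "z": -40, "gripper": 0}, {"ax": 0, "ay": 0, "az": -0.145, "x": 0, "y": 0, "z": 0, "gripper": 0}, {"ax": 0, "ay": 0, "az": -0.145, "x": 0, "y": 0, "z": 0, "gripper": 0}, {"ax": 0, "ay": 0, "az": -0.145, "x": 0, "y": 0, "z": 0, "gripper": 0}, {"ax": 0, "ay": 0, "az": -0.145, "x": 0, "y": 0, "z": 0, "gripper": 0}, {"ax": 0, "ay": 0, "az": -0.145, "x": 0, "y": 0, "z": 0, "gripper": 0}, {"ax": 0, "ay": 0, "az": -0.145, "x": 0, "y": 0, "z": 0, "gripper": 0}, {"ax": 0, "ay": 0, "az": -0.145, "x": 0, "y": 0, "z": 0, "gripper": 0}])

```text
time: 21.05
tool_pos: [558.3, -187.1, 139.7]
tool_rot: [-0.001, 0.814, 0.581, -0.0]
force: [-0.1, -0.3, 0.0]
width: 1.0
```

Request:
step_arm(steps=[{"ax": 0, "ay": 0, "az": -0.145, "x": 0, "y": 0, "z": 0, "gripper": 0}, {"ax": 0, "ay": 0, "az": -0.145, "x": 0, "y": 0, "z": 0, "gripper": 0}, {"ax": 0, "ay": 0, "az": -0.121, "x": 0, "y": 0, "z": 0, "gripper": 0}, {"ax": 0, "ay": 0, "az": 0, "x": -38, "y": 5, "z": 0, "gripper": 0}, {"ax": 0, "ay": 0, "az": 0, "x": -38, "y": 5, "z": 0, "gripper": 0}, {"ax": 0, "ay": 0, "az": 0, "x": -38, "y": 5, "z": 0, "gripper": 0}, {"ax": 0, "ay": 0, "az": 0, "x": -40, "y": 5, "z": 0, "gripper": 0}, {"ax": 0, "ay": 0, "az": 0, "x": 0, "y": 0, "z": 0, "gripper": 0}, {"ax": 0, "ay": 0, "az": 0, "x": 0, "y": 0, "z": 0, "gripper": 0}])

```text
time: 21.95
tool_pos: [589.6, -340.1, 139.3]
tool_rot: [-0.001, 0.681, 0.732, 0.0]
force: [-0.7, 1.0, -0.2]
width: 0.996
```

```bash
python3 -c "
from m import *
st()
d=shot('side','s13'); crop(d,245,180,120,90,6,'s13.png')"
```

```text
t 21.95 world [ 589.6 -340.1  139.3] box [  22.3 -238.5] yaw(tool y) 0.0719 tz [-0.001  0.002 -1.   ] F [-0.7  1.  -0.2] w 84.6
```

View pics/s13.png

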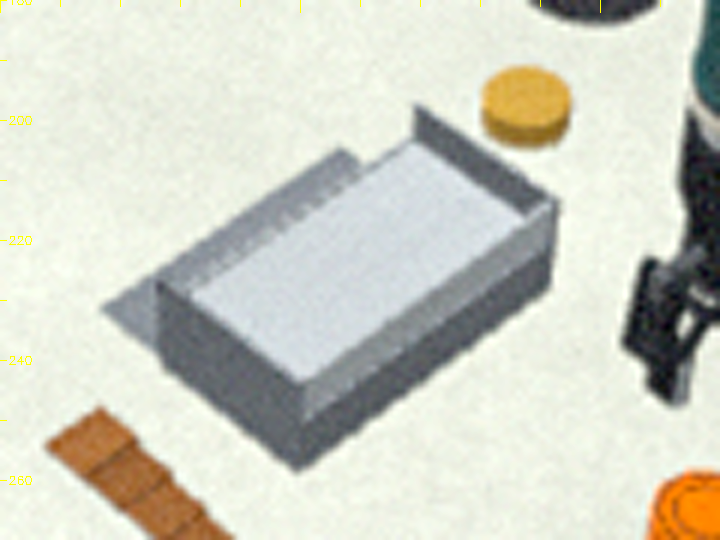

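Request:
step_arm(steps=[{"ax": 0, "ay": 0, "az": -0.004, "x": -5, "y": 1, "z": 45, "gripper": 0}, {"ax": 0, "ay": 0, "az": 0, "x": 0, "y": 0, "z": 45, "gripper": 0}, {"ax": 0, "ay": 0, "az": 0, "x": 0, "y": 0, "z": 30, "gripper": 0}, {"ax": 0, "ay": 0, "az": 0, "x": 0, "y": 0, "z": 15, "gripper": 0}, {"ax": 0, "ay": 0, "az": 0, "x": 0, "y": 0, "z": 5, "gripper": 0}, {"ax": 0, "ay": 0, "az": 0, "x": 0, "y": 0, "z": 0, "gripper": 0}])

```text
time: 22.6
tool_pos: [591.9, -344.0, 0.6]
tool_rot: [-0.0, 0.679, 0.734, 0.0]
force: [1.0, -0.5, 0.4]
width: 0.996
```

```bash
python3 -c "
from m import *
st()
d=shot('side','s14'); crop(d,320,210,100,90,6,'s14.png')"
```

```text
t 22.6 world [ 591.9 -344.     0.6] box [  24.3 -242.6] yaw(tool y) 0.0787 tz [ 0.  0. -1.] F [ 1.  -0.5  0.4] w 84.7
```

View pics/s14.png

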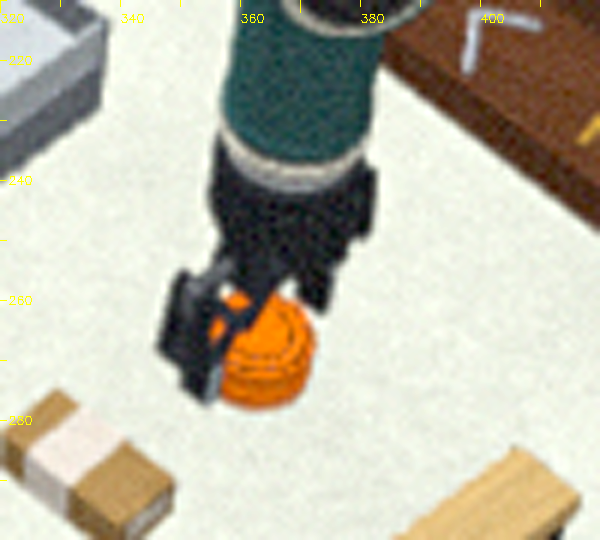

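Request:
step_arm(steps=[{"ax": 0, "ay": 0, "az": 0, "x": 0, "y": 0, "z": 0, "gripper": 255}, {"ax": 0, "ay": 0, "az": 0, "x": 0, "y": 0, "z": 0, "gripper": 255}, {"ax": 0, "ay": 0, "az": 0, "x": 0, "y": 0, "z": 0, "gripper": 255}, {"ax": 0, "ay": 0, "az": 0, "x": 0, "y": 0, "z": -10, "gripper": 255}, {"ax": 0, "ay": 0, "az": 0, "x": 0, "y": 0, "z": -30, "gripper": 255}, {"ax": 0, "ay": 0, "az": 0, "x": 0, "y": 0, "z": -45, "gripper": 255}, {"ax": 0, "ay": 0, "az": 0, "x": 0, "y": 0, "z": -45, "gripper": 255}])

```text
time: 23.35
tool_pos: [590.5, -344.1, 131.0]
tool_rot: [-0.001, 0.679, 0.734, -0.0]
force: [0.8, 0.4, -0.3]
width: 0.709
```

```bash
python3 -c "
from m import *
st()
d=shot('side','s15'); crop(d,310,180,100,110,5,'s15.png')"
```

```text
t 23.35 world [ 590.5 -344.1  131. ] box [  22.9 -242.5] yaw(tool y) 0.0778 tz [-0.002  0.001 -1.   ] F [ 0.8  0.4 -0.3] w 60.2
```

View pics/s15.png

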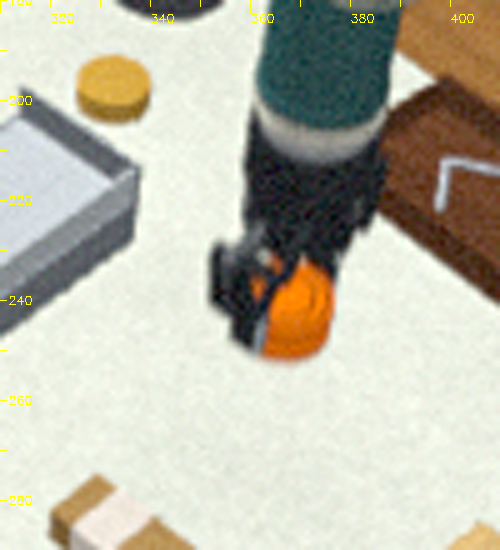

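Request:
step_arm(steps=[{"ax": 0, "ay": 0, "az": 0, "x": 41, "y": 4, "z": 0, "gripper": 255}, {"ax": 0, "ay": 0, "az": 0, "x": 41, "y": 4, "z": 0, "gripper": 255}, {"ax": 0, "ay": 0, "az": 0, "x": 41, "y": 4, "z": 0, "gripper": 255}, {"ax": 0, "ay": 0, "az": 0, "x": 41, "y": 4, "z": 0, "gripper": 255}, {"ax": 0, "ay": 0, "az": 0, "x": 41, "y": 3, "z": 0, "gripper": 255}, {"ax": 0, "ay": 0, "az": 0, "x": 38, "y": 3, "z": 0, "gripper": 255}, {"ax": 0, "ay": 0, "az": 0, "x": 0, "y": 0, "z": 0, "gripper": 255}, {"ax": 0, "ay": 0, "az": 0, "x": 0, "y": 0, "z": 30, "gripper": 255}, {"ax": 0, "ay": 0, "az": 0, "x": 0, "y": 0, "z": 0, "gripper": 255}])

```text
time: 24.3
tool_pos: [591.5, -100.0, 97.1]
tool_rot: [-0.003, 0.679, 0.734, -0.002]
force: [-1.3, 0.3, -1.9]
width: 0.704
```

```bash
python3 -c "
from m import *
st()
d=shot('side','s16'); crop(d,260,160,100,90,6,'s16.png')
d=shot('top','t16'); crop(d,270,140,120,120,5,'t16.png')"
```

```text
t 24.3 world [ 591.5 -100.    97.1] box [42.7  0.7] yaw(tool y) 0.0787 tz [-0.006  0.001 -1.   ] F [-1.3  0.3 -1.9] w 59.8
```

View pics/s16.png

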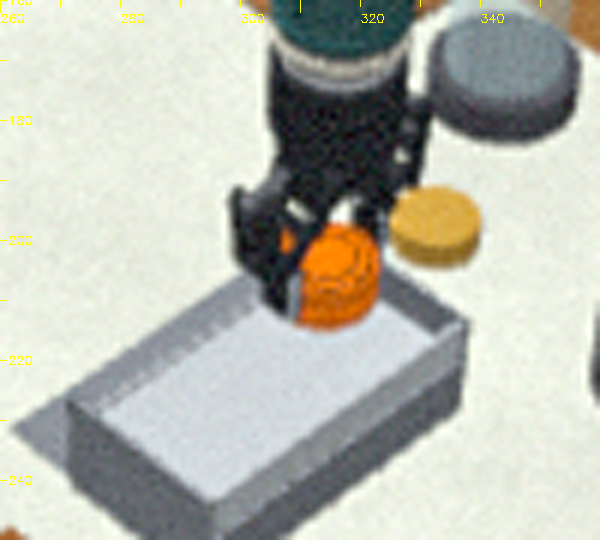

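View pics/t16.png

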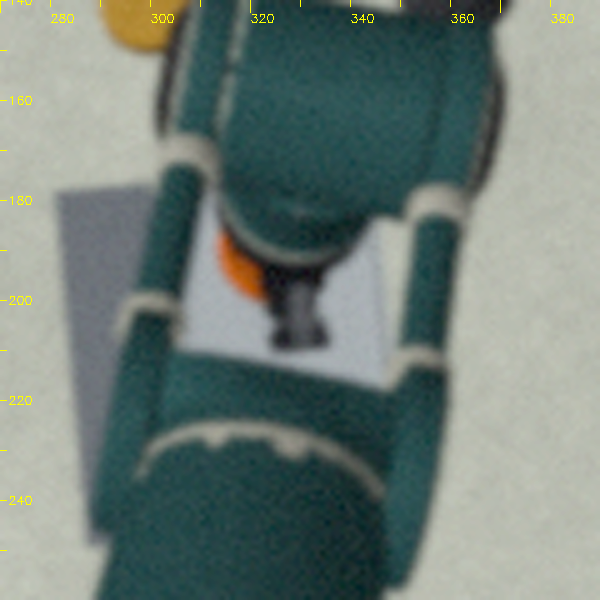

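Request:
step_arm(steps=[{"ax": 0, "ay": 0, "az": 0, "x": 0, "y": -1, "z": 20, "gripper": 255}, {"ax": 0, "ay": 0, "az": 0, "x": 0, "y": 0, "z": 17, "gripper": 255}, {"ax": 0, "ay": 0, "az": 0, "x": 0, "y": 0, "z": 8, "gripper": 255}, {"ax": 0, "ay": 0, "az": 0, "x": 0, "y": 0, "z": 3, "gripper": 255}, {"ax": 0, "ay": 0, "az": 0, "x": 0, "y": 0, "z": 0, "gripper": 255}])

```text
time: 24.9
tool_pos: [593.9, -101.2, 52.7]
tool_rot: [0.0, 0.679, 0.734, 0.0]
force: [0.3, -0.7, 0.1]
width: 0.707
```

```bash
python3 -c "
from m import *
st()"
```

```text
t 24.9 world [ 593.9 -101.2   52.7] box [45.  -0.6] yaw(tool y) 0.0774 tz [ 0. -0. -1.] F [ 0.3 -0.7  0.1] w 60.1
```

Request:
step_arm(steps=[{"ax": 0, "ay": 0, "az": 0, "x": 0, "y": 0, "z": 3, "gripper": 255}, {"ax": 0, "ay": 0, "az": 0, "x": 0, "y": 0, "z": 2, "gripper": 255}, {"ax": 0, "ay": 0, "az": 0, "x": 0, "y": 0, "z": 0, "gripper": 255}])

```text
time: 25.2
tool_pos: [594.9, -101.1, 50.1]
tool_rot: [0.001, 0.679, 0.734, 0.001]
force: [-2.4, 0.1, 8.9]
width: 0.706
```

Request:
step_arm(steps=[{"ax": 0, "ay": 0, "az": 0, "x": 0, "y": 0, "z": 0, "gripper": 45}, {"ax": 0, "ay": 0, "az": 0, "x": 0, "y": 0, "z": 0, "gripper": 45}, {"ax": 0, "ay": 0, "az": 0, "x": 0, "y": 0, "z": 0, "gripper": 45}, {"ax": 0, "ay": 0, "az": 0, "x": 0, "y": 0, "z": -10, "gripper": 45}, {"ax": 0, "ay": 0, "az": 0, "x": 0, "y": 0, "z": -30, "gripper": 45}, {"ax": 0, "ay": 0, "az": 0, "x": 0, "y": 0, "z": -45, "gripper": 45}])

```text
time: 25.8
tool_pos: [590.8, -100.1, 130.3]
tool_rot: [-0.003, 0.679, 0.734, -0.002]
force: [0.9, -0.3, 0.1]
width: 0.827
```

```bash
python3 -c "
from m import *
st()
d=shot('side','s17'); crop(d,260,160,100,90,6,'s17.png')"
```

```text
t 25.8 world [ 590.8 -100.1  130.3] box [42.   0.6] yaw(tool y) 0.078 tz [-0.007  0.001 -1.   ] F [ 0.9 -0.3  0.1] w 70.3
```

View pics/s17.png

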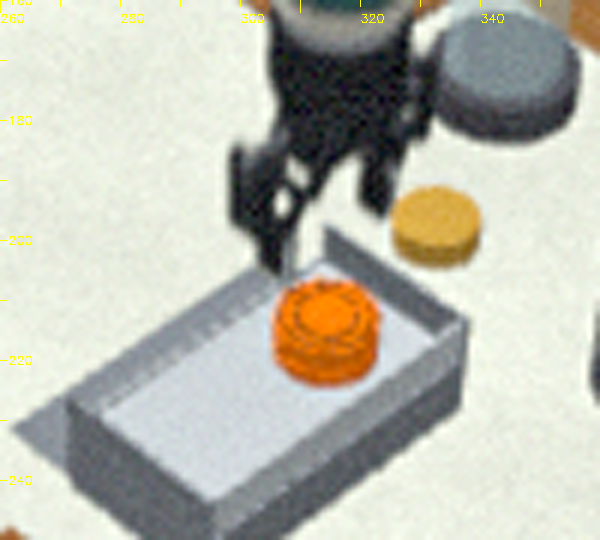

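Request:
step_arm(steps=[{"ax": 0, "ay": 0, "az": 0, "x": -39, "y": -25, "z": 0, "gripper": 45}, {"ax": 0, "ay": 0, "az": 0, "x": -39, "y": -25, "z": 0, "gripper": 45}, {"ax": 0, "ay": 0, "az": 0, "x": -39, "y": -25, "z": 0, "gripper": 45}, {"ax": 0, "ay": 0, "az": 0, "x": -39, "y": -25, "z": 0, "gripper": 45}, {"ax": 0, "ay": 0, "az": 0, "x": -39, "y": -25, "z": 0, "gripper": 45}, {"ax": 0, "ay": 0, "az": 0, "x": -41, "y": -24, "z": 0, "gripper": 45}, {"ax": 0, "ay": 0, "az": 0, "x": 0, "y": 0, "z": 0, "gripper": 45}, {"ax": 0, "ay": 0, "az": 0, "x": 0, "y": 0, "z": 40, "gripper": 45}, {"ax": 0, "ay": 0, "az": 0, "x": 0, "y": 0, "z": 30, "gripper": 45}, {"ax": 0, "ay": 0, "az": 0, "x": 0, "y": 0, "z": 0, "gripper": 45}])

```text
time: 26.85
tool_pos: [460.3, -344.6, 58.0]
tool_rot: [-0.005, 0.679, 0.734, -0.0]
force: [-0.6, 0.3, -0.7]
width: 0.82
```

```bash
python3 -c "
from m import *
st()
d=shot('side','s18'); crop(d,290,210,100,90,6,'s18.png')"
```

```text
t 26.85 world [ 460.3 -344.6   58. ] box [-107. -233.] yaw(tool y) 0.0779 tz [-0.007  0.006 -1.   ] F [-0.6  0.3 -0.7] w 69.7
```

View pics/s18.png

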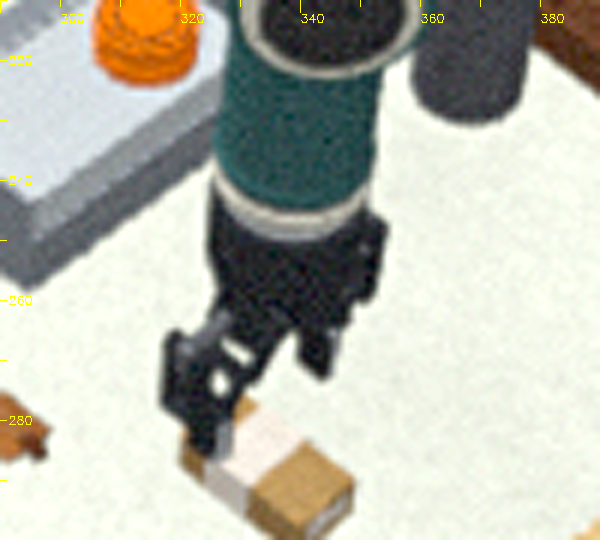

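Request:
step_arm(steps=[{"ax": 0, "ay": 0, "az": 0, "x": 0, "y": 1, "z": 30, "gripper": 45}, {"ax": 0, "ay": 0, "az": 0, "x": 0, "y": 0, "z": 20, "gripper": 45}, {"ax": 0, "ay": 0, "az": 0, "x": 0, "y": 0, "z": 9, "gripper": 45}, {"ax": 0, "ay": 0, "az": 0, "x": 0, "y": 0, "z": 0, "gripper": 45}, {"ax": 0, "ay": 0, "az": 0, "x": 0, "y": 0, "z": 0, "gripper": 45}])

```text
time: 27.4
tool_pos: [465.7, -348.2, 5.0]
tool_rot: [0.001, 0.679, 0.734, 0.0]
force: [0.1, 0.1, 1.2]
width: 0.825
```

```bash
python3 -c "
from m import *
st()
d=shot('side','s19'); crop(d,290,220,100,90,6,'s19.png')"
```

```text
t 27.4 world [ 465.7 -348.2    5. ] box [-101.9 -237.1] yaw(tool y) 0.0784 tz [ 0.002 -0.002 -1.   ] F [0.1 0.1 1.2] w 70.2
```

View pics/s19.png

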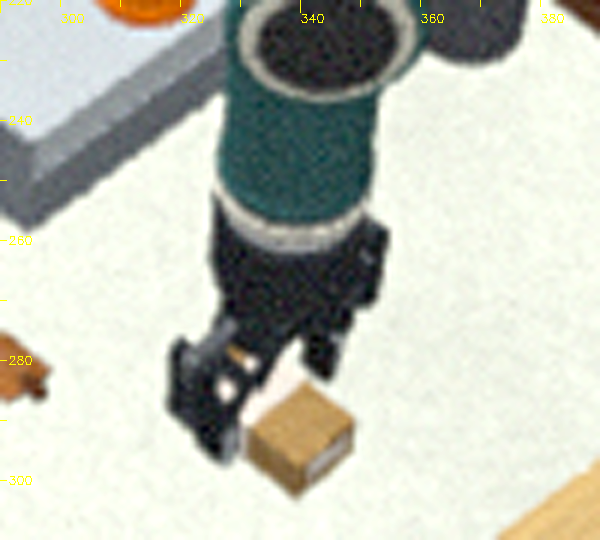

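Request:
step_arm(steps=[{"ax": 0, "ay": 0, "az": 0, "x": 0, "y": -1, "z": 4, "gripper": 45}, {"ax": 0, "ay": 0, "az": 0, "x": 0, "y": 0, "z": 0, "gripper": 255}, {"ax": 0, "ay": 0, "az": 0, "x": 0, "y": 0, "z": 0, "gripper": 255}, {"ax": 0, "ay": 0, "az": 0, "x": 0, "y": 0, "z": 0, "gripper": 255}, {"ax": 0, "ay": 0, "az": 0, "x": 0, "y": 0, "z": 0, "gripper": 255}])

```text
time: 27.95
tool_pos: [463.8, -348.1, -0.1]
tool_rot: [0.001, 0.679, 0.734, 0.0]
force: [0.5, 0.0, 3.4]
width: 0.504
```

Request:
step_arm(steps=[{"ax": 0, "ay": 0, "az": 0, "x": 0, "y": 0, "z": -10, "gripper": 255}, {"ax": 0, "ay": 0, "az": 0, "x": 0, "y": 0, "z": -30, "gripper": 255}, {"ax": 0, "ay": 0, "az": 0, "x": 0, "y": 0, "z": -45, "gripper": 255}, {"ax": 0, "ay": 0, "az": 0, "x": 0, "y": 0, "z": -45, "gripper": 255}])

```text
time: 28.35
tool_pos: [462.3, -346.7, 129.7]
tool_rot: [-0.002, 0.679, 0.734, -0.0]
force: [-0.0, -1.1, -0.5]
width: 0.506
```

```bash
python3 -c "
from m import *
st()
d=shot('side','s20'); crop(d,290,190,100,110,5,'s20.png')"
```

```text
t 28.35 world [ 462.3 -346.7  129.7] box [-105.2 -235.3] yaw(tool y) 0.078 tz [-0.002  0.002 -1.   ] F [-0.  -1.1 -0.5] w 43.0
```

View pics/s20.png

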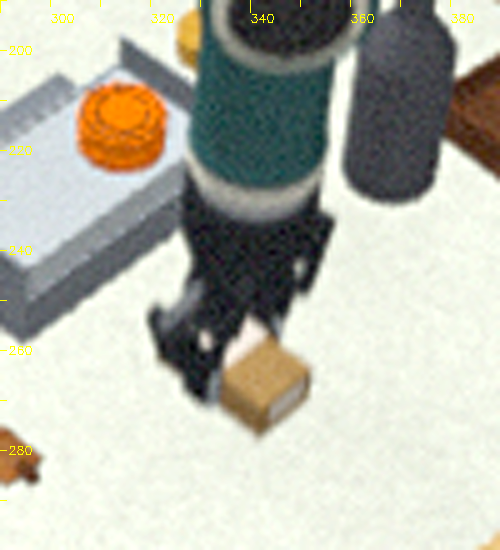

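Request:
step_arm(steps=[{"ax": 0, "ay": 0, "az": 0, "x": 39, "y": 9, "z": 0, "gripper": 255}, {"ax": 0, "ay": 0, "az": 0, "x": 39, "y": 9, "z": 0, "gripper": 255}, {"ax": 0, "ay": 0, "az": 0, "x": 39, "y": 9, "z": 0, "gripper": 255}, {"ax": 0, "ay": 0, "az": 0, "x": 39, "y": 9, "z": 0, "gripper": 255}, {"ax": 0, "ay": 0, "az": 0, "x": 39, "y": 9, "z": 0, "gripper": 255}, {"ax": 0, "ay": 0, "az": 0, "x": 41, "y": 8, "z": 0, "gripper": 255}, {"ax": 0, "ay": 0, "az": 0, "x": 0, "y": 0, "z": 0, "gripper": 255}, {"ax": 0, "ay": 0, "az": 0, "x": 0, "y": 0, "z": 30, "gripper": 255}, {"ax": 0, "ay": 0, "az": 0, "x": 0, "y": 0, "z": 0, "gripper": 255}, {"ax": 0, "ay": 0, "az": 0, "x": 0, "y": 0, "z": 0, "gripper": 255}])

```text
time: 29.4
tool_pos: [496.7, -108.4, 98.7]
tool_rot: [-0.001, 0.679, 0.734, -0.001]
force: [0.5, -0.3, -1.2]
width: 0.506
```

```bash
python3 -c "
from m import *
st()
d=shot('side','s21'); crop(d,250,170,100,90,6,'s21.png')"
```

```text
t 29.4 world [ 496.7 -108.4   98.7] box [-52.5  -0.3] yaw(tool y) 0.0777 tz [-0.003  0.001 -1.   ] F [ 0.5 -0.3 -1.2] w 43.0
```

View pics/s21.png

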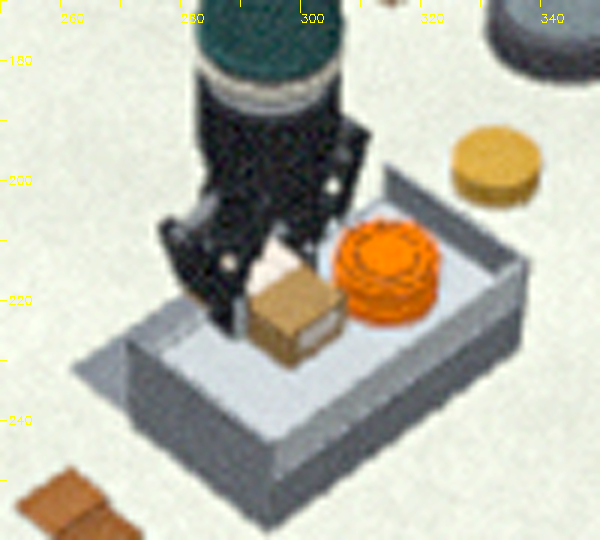

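Request:
step_arm(steps=[{"ax": 0, "ay": 0, "az": 0, "x": 0, "y": 1, "z": 20, "gripper": 255}, {"ax": 0, "ay": 0, "az": 0, "x": 0, "y": 0, "z": 15, "gripper": 255}, {"ax": 0, "ay": 0, "az": 0, "x": 0, "y": 0, "z": 8, "gripper": 255}, {"ax": 0, "ay": 0, "az": 0, "x": 0, "y": 0, "z": 4, "gripper": 255}, {"ax": 0, "ay": 0, "az": 0, "x": 0, "y": 0, "z": 2, "gripper": 255}, {"ax": 0, "ay": 0, "az": 0, "x": 0, "y": 0, "z": 0, "gripper": 255}])

```text
time: 30.05
tool_pos: [499.3, -108.4, 50.8]
tool_rot: [0.0, 0.679, 0.734, 0.0]
force: [0.2, -0.3, -0.3]
width: 0.509
```

```bash
python3 -c "
from m import *
st()"
```

```text
t 30.05 world [ 499.3 -108.4   50.8] box [-49.9  -0.6] yaw(tool y) 0.0778 tz [ 0.001 -0.    -1.   ] F [ 0.2 -0.3 -0.3] w 43.3
```

Request:
step_arm(steps=[{"ax": 0, "ay": 0, "az": 0, "x": 0, "y": 0, "z": 2, "gripper": 255}, {"ax": 0, "ay": 0, "az": 0, "x": 0, "y": 0, "z": 1, "gripper": 255}, {"ax": 0, "ay": 0, "az": 0, "x": 0, "y": 0, "z": 0, "gripper": 255}])

```text
time: 30.35
tool_pos: [498.9, -108.1, 47.4]
tool_rot: [0.0, 0.679, 0.734, 0.0]
force: [0.1, -0.4, -1.5]
width: 0.504
```

Request:
step_arm(steps=[{"ax": 0, "ay": 0, "az": 0, "x": 0, "y": 0, "z": 0, "gripper": 90}, {"ax": 0, "ay": 0, "az": 0, "x": 0, "y": 0, "z": 0, "gripper": 90}, {"ax": 0, "ay": 0, "az": 0, "x": 0, "y": 0, "z": 0, "gripper": 90}, {"ax": 0, "ay": 0, "az": 0, "x": 0, "y": 0, "z": -10, "gripper": 90}, {"ax": 0, "ay": 0, "az": 0, "x": 0, "y": 0, "z": -30, "gripper": 90}, {"ax": 0, "ay": 0, "az": 0, "x": 0, "y": 0, "z": -45, "gripper": 90}, {"ax": 0, "ay": 0, "az": 0, "x": 0, "y": 0, "z": -45, "gripper": 90}, {"ax": 0, "ay": 0, "az": 0, "x": 40, "y": -20, "z": -20, "gripper": 90}, {"ax": 0, "ay": 0, "az": 0, "x": 45, "y": 0, "z": 0, "gripper": 90}, {"ax": 0, "ay": 0, "az": 0, "x": 45, "y": 0, "z": 0, "gripper": 90}])

```text
time: 31.35
tool_pos: [469.3, 20.8, 199.9]
tool_rot: [0.002, 0.68, 0.733, 0.002]
force: [-0.1, 1.3, -1.5]
width: 0.649
```

Request:
step_arm(steps=[{"ax": 0, "ay": 0, "az": 0, "x": 45, "y": 0, "z": 0, "gripper": 90}, {"ax": 0, "ay": 0, "az": 0, "x": 45, "y": 0, "z": 0, "gripper": 90}, {"ax": 0, "ay": 0, "az": 0, "x": 30, "y": 0, "z": 0, "gripper": 90}, {"ax": 0, "ay": 0, "az": 0, "x": 0, "y": 0, "z": 0, "gripper": 90}, {"ax": 0, "ay": 0, "az": 0, "x": 0, "y": 0, "z": 0, "gripper": 90}])

```text
time: 31.85
tool_pos: [459.4, 140.0, 197.9]
tool_rot: [0.0, 0.678, 0.735, 0.0]
force: [0.8, 0.4, -0.5]
width: 0.645
```

```bash
python3 -c "
from m import *
st()
d=shot('side','s22'); crop(d,240,180,110,90,6,'s22f.png')
d=shot('top','t22'); crop(d,260,140,130,120,5,'t22.png')
cv2.imwrite('pics/t22full.png',cv2.cvtColor(d['pixels'],cv2.COLOR_RGB2BGR))"
```

```text
t 31.85 world [459.4 140.  197.9] box [-70.6 250.2] yaw(tool y) 0.0802 tz [ 0.001 -0.    -1.   ] F [ 0.8  0.4 -0.5] w 54.8
```

View pics/s22f.png

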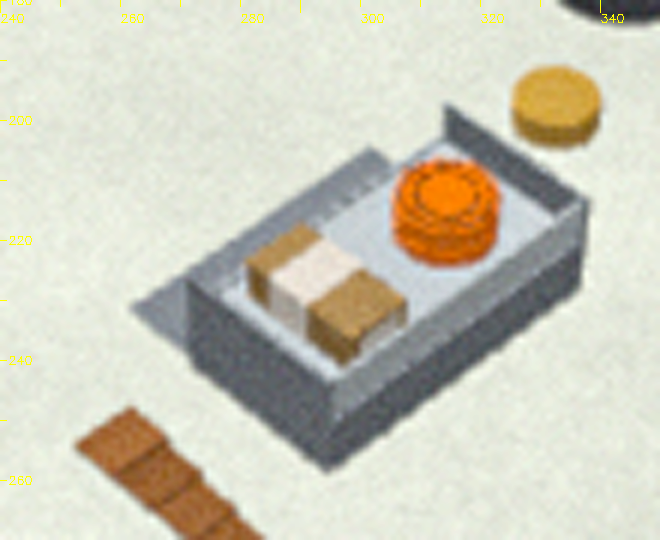

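View pics/t22.png

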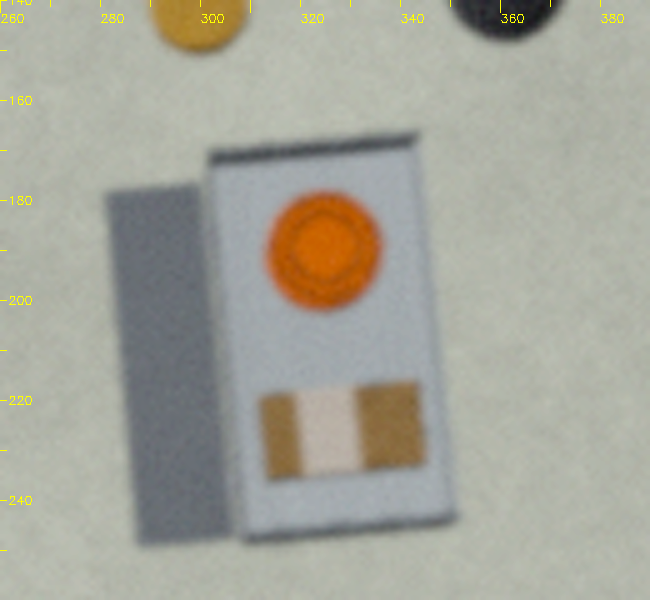

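View pics/t22full.png

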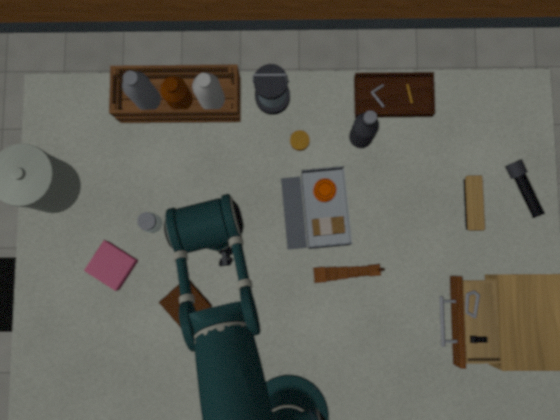

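Run:
```python
from m import *
a=load("top0")["pixels"].astype(int); b=load("t22")["pixels"].astype(int)
for n,(u,v) in dict(jar=(147,221),shoehorn=(347,272),wax=(300,140),flask=(365,128),brush=(475,203),pink=(111,265)).items():
    print(n,np.abs(a-b)[v-18:v+18,u-18:u+18].mean().round(1))
print(job_done())
```

```text
jar 4.7
shoehorn 4.2
wax 4.4
flask 3.7
brush 4.1
pink 4.1Traceback (most recent call last):
  File "<stdin>", line 5, in <module>
NameError: name 'job_done' is not defined
```

```bash
python3 -c "
from workcell import job_done
print(job_done())"
```

```text
the job is handed in; nothing more can be done
None
```

The lunch box is packed and the job is handed in, at about 32 s of the 72 s allowed.

**What I did**
- I slid the tub and then the tin side by side into the box, each until it met a hard stop at the back (about 22–24 N).
- I pushed the divider home until it stopped hard (about 18 N).
- I set the cup upright and the carton flat on the divider, let go of both, and moved the arm clear.

**What the last checks showed**
- **Cup and carton:** the final top and side pictures show the cup upright and the carton flat on the divider, both inside the walls, with the divider home.
- **Bystanders:** the jar, shoe horn, wax tin, flask and brush, and the pink look-alike, match the first picture to within camera noise. I didn't make that comparison for the brown one. It is partly behind the arm in the final picture, but the arm never worked near it.

**What went wrong or could not be seen**
- **First push of the tub:** it stopped about 7 mm short with 24 N showing. I took this to be a gripper knuckle catching the front end of the side wall. I turned the gripper 90° and finished the push.
- **Stop positions:** the divider stopped about 3 mm beyond where my box estimate put it. The tin stopped within a millimetre or so of its estimate, and the tub within a millimetre of the tin. I put the divider gap down to errors in my estimates of the box position and finger size.
- **Tin and tub:** they are hidden under the divider at the end. They were last seen fully inside the box before I closed it.

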